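Clamp a shoe-tree knob in the clamshell jig and pin it shut

ROBOT

A 6-joint arm with a two-finger parallel gripper is mounted at the origin on the work surface. World frame = base frame: x ahead of the robot, y to its left, z up, the work surface at z = 0. Lengths are in m, angles in degrees, forces in N, time in s.
With the tool pointing down it reaches from about 0.4 to 0.825 m from the base axis. Payload 7 kg.
Tool frame: the origin (TCP) lies where the fingers leave the gripper's body, on its centre line; the fingertips stand 66 mm ahead of it and the grasp point (between the pads) lies 47 mm ahead of it; z points along the fingers, y is the direction in which the jaws open and shut (so a half turn about z gives the same grasp; the last joint's range is limited). The gripper opens to 88 mm and grips with 3 to 60 N. Pads are 19 mm wide; open, the fingers measure 130 mm over their backs; the gripper's body (78 mm by 193 mm) begins 47 mm behind the grasp point.
Start: joints at [-46.977, 20.546, 0.682, 0, -70.136, -16.507], TCP at [0.301, -0.604, 0.292] pointing down, gripper open.
Joint ranges: [-176.03, 176.03], [-82.01, 121.73], [-58.28, 71.71], [-173.87, 95.51], [-174.79, -0.11], [-173.66, 173.66]. Speed limits (degrees/s): [136.94, 136.94, 172.46, 180, 180, 180].

INTERFACE

Orientations are given as [roll, pitch, yaw] about the fixed x, y, z axes, in that order (R = Rz(yaw) Ry(pitch) Rx(roll)).
In Python, from plant import get_obs, snapshot, close_job gives the robot as it stands.
- The arm moves only by the tool play_rows, never from a script. Its argument "series" is a list of rows, each a list of 5 numbers: the opening in per cent of the stroke, from 0 (shut) to 100 (fully open), then the shift along the tool's x, y, z in m, then the turn about the tool's z in degrees. In form: [[jaw, dx, dy, dz, spin], ...]. A call has 1 to 10 rows; each row is the pose to reach, as a shift and turn from the pose commanded when the call began, along the tool's axes at that moment; what a row does not reach only later rows make up. A row lasts 1/10 s, in which the tool goes at most 50 mm and 8.59 degrees, less where a joint would pass 70% of its speed; a pose out of reach is approached as far as the arm can. A call with a gripper value outside its range is refused whole. The fingers move at their own pace and stop on an object; the grip force is fixed at half the most. Time passes only in rows, so rows that repeat a pose let the fingers close. It gives the time, the measured TCP pose, the force and the opening at its end, in the units of the state.
- get_obs(): the state, without advancing time (a new reading comes with each control period).
- snapshot(name): name is "scene" or "side" or "wrist"; returns a dict with "frame" (420x560x3 uint8, red, green, blue), "z_map" (420x560 float32, m along the optical axis (not along the pixel's ray), 0 where there is no reading), "mtx" (3x3 intrinsics, pixels), "camera_from_world" (4x4, takes a point from world to camera coordinates); the wrist camera has in their place "tool_from_camera" (4x4, takes a point from camera to tool coordinates, whose origin is the TCP and whose axes are the flange's). Camera axes: x right, y up, looking along -z (the intrinsics and any distortion apply to the point x, -y, -z); pixel columns grow to the right and rows downward; lengths in m; the calibration is good to about 2 mm. A picture is of the moment at which its call begins: read the wrist's pose just before it.
- close_job(): hands the job in, once; it reports no verdict.
The state is a dict: "clock": time; "joint_pos": joint angles; "qvel": joint speeds; "tau": joint torques, N m; "tool_pos": TCP position; "orientation": TCP orientation; "force": force on the tool from outside, world axes, zero at the start; "moment": the same for the moment, N m; "opening": finger opening in m.
Only numpy, scipy, OpenCV 4.12 (cv2) and the standard library are available. Lean on these libraries where they do the work, as an engineer would, in place of code of your own. Each camera call takes 0.05 s, during which the arm holds its last target.

TASK

Take the round wooden knob from its stand and lower it gently (do not drop it or press on it) into the ring seat in the pocket of the open clamshell jig, then swing the jig's lid shut. Push the steel pin from its holder upright through the lid's hole into the hole below until its flange is fully home on the lid, and finish still holding the pin and bearing down on it firmly (about 10 N), so that the halves stay pressed shut. Leave everything else on the bench where it is.

Things in the scene. Friction and masses are not known exactly. Their poses are not given: they have to be found in the camera images.
- jig: Wooden clamshell jig fixed to the bench. Lower half 52 mm high, x -100..+80, y -80..+80 of its frame; origin on the bench under the pocket's centre, +x towards the hinge. Pocket open at the top: x -30..+30, y -69..+69, floor 8 mm above the bench (44 deep), so open fingers fit in along jig y. Solid front block (x -100..-30) has the pin hole.
- seat (a point): Where the knob's CENTRE is when seated: on the pocket's axis, 29.7 mm above the bench (22.3 below the lower half's top face). Axes as the jig. The seat is a cork ring on the pocket's floor (36 mm outside, 22 mm inside diameter, 5 mm high).
- base_hole (a point): Centre of the mouth of the pin hole in the lower half's top face: 65 mm from the jig origin towards jig -x, 52 mm above the bench. Vertical blind hole, 14 mm diameter, 40 mm deep, small chamfer.
- lid (a joint): Angle of the jig's hinged plywood upper half (lid), rad: 0 = shut flat on the lower half, 1.57 = upright, stop at 1.9 (leaning back). Starts open, 1.5 to 1.8. Stiff hinge: the lid stays where it is left; 2 to 4 N at its free end moves it. When shut its top face is 62.5 mm above the bench and clears the seated knob by about 2.5 mm.
- lid_hinge (a point): On the hinge axis (parallel to jig y), mid-width, 75 mm from the jig origin towards jig +x, 52.5 mm above the bench. Axes turn with the lid (equal to the jig's when shut). Lid: 150 mm wide, 10 thick, extends 170 mm along its own -x plus a 13 mm finger tab; underside in the plane of the axis, outer face on its +z side; 30 mm window 75 mm from the hinge.
- lid_hole (a point): Centre of the pin hole in the lid, on the lid's outer (upper) face, 140 mm from the hinge axis; 15 mm diameter, right through the 10 mm lid. Directly above base_hole when shut.
- knob_center (a point): Centre of the loose turned wooden knob for a shoe tree: plain ball, 40 mm diameter, 24 to 42 g. It starts on the stand, centre 41.7 mm above the bench.
- stand: Fixed dark wooden stand, 60 x 60 x 20 mm, with a 5 mm high cork ring on top in which the knob waits; origin under its centre on the bench.
- pin: Loose steel pin, about 80 g. Origin at the centre of its foot, z up along the pin. Shank 11 mm diameter, z 0..42 mm, tapered foot; flange 28 mm diameter, z 42..47; cylindrical grip 16 mm diameter, z 47..81. Starts upright in the holder, flange on the holder's top, foot 8 mm above the bench. Fully home in the shut jig, flange on the lid, its foot is 20.5 mm above the bench.
- holder: Fixed dark wooden block 60 x 60 x 50 mm with a vertical 14 mm hole, 44 mm deep, in which the pin waits; origin under its centre on the bench. Holder and stand stand left and right of the jig, which is which varies.
- glue_tin: Bystander, not to be disturbed: closed glue tin with a white paper label, 70 dia x 90 mm tall, upright.
- polish_jar: Bystander, not to be disturbed: small amber jar with black lid, 52 dia x 55 mm tall, upright.
- heel_a: Bystander, not to be disturbed: black rubber heel blank, D-shaped, about 65 x 60 x 20 mm.
- heel_b: Bystander, not to be disturbed: second black rubber heel blank, same size.
- hammer: Bystander, not to be disturbed: hammer lying flat.
- shoe_brush: Bystander, not to be disturbed: brush lying flat.
- sole_plate: Bystander, not to be disturbed: bare aluminium sole-shaped plate, about 205 x 70 x 14 mm, lying flat.
Not all that is in view belongs to the job. There is more than one size of the part that bears knob_center; the job needs the smallest.

How it is judged (in metres and radians):
On the way, in this order (a step that is already met when the one before it is completed fails the run):
1. the knob rests in the ring seat, let go, with the lid still open (distance between knob_center and seat below 0.006 m and contact force between the fingers and knob below 0.1 N and value of joint lid above 0.8 rad), for 0.2 s.
2. the lid is swung shut over the knob (value of joint lid below 0.05 rad and distance between knob_center and seat below 0.006 m), for 0.2 s.
At the end, for the whole second after the job is handed in: Knob within 6 mm of its seat; lid within 0.02 rad of shut; pin upright (0.06 rad), within 4 mm of the hole axis, foot at least 29 mm deep in the lower half (31.5 mm fully home); fingers on the pin, which bears on the jig with over 3 N (distance between knob_center and seat below 0.006 m and value of joint lid below 0.02 rad and horizontal distance between pin and base_hole below 0.004 m and z of pin in the frame of base_hole below -0.029 m and angle between pin's own z axis and vertical below 0.06 rad and contact force between pin and jig above 3 N and contact force between the fingers and pin above 1 N); the arm keeps its last pose, push and grip.
It fails at once if the knob is dropped into the pocket (faster than 0.6 m/s below the rim, a fall of about 18 mm) (horizontal distance between knob_center and seat below 0.06 m and height (world z) of knob_center below 0.068 m and linear speed of knob above 0.6 m/s).
It fails at once if the knob is pressed hard against the jig (over 20 N) (contact force between knob and jig above 20 N).
It fails at once if a bystander is moved more than 30 mm (distance of any of glue_tin, polish_jar, heel_a, heel_b, hammer, shoe_brush, sole_plate from where it was at the start of the episode above 0.03 m).
It also fails if it takes over 72 s, if anything falls off the work surface, if the arm or the gripper's body presses on something with over 40 N, if the wrist force passes 120 N, or if a joint passes its speed limit or range.

## Working session

There is one attempt and no reset: what is moved stays moved. The work goes in short steps, Python scripts to look and compute and a tool call to move; the robot and the scene stay as the last step left them, time stands still between calls to the robot, and variables do not carry over. Pictures are saved under pics/ and viewed, and the job is handed in when it is done.

Besides the shell and the picture viewer there is one more tool, called after "Call:" by a JSON object that holds its "api" and its "payload", one argument or row to a line. play_rows: Moves the arm, as the interface text tells. Its arguments: {"type":"object","properties":{"series":{"type":"array"}},"required":["series"]}

```bash
ls; mkdir -p pics; cat > h.py <<'E'
import numpy as np, cv2
from plant import get_obs, snapshot, close_job
def save(n,fr,s=1.4):
    cv2.imwrite(f'pics/{n}.png', cv2.resize(cv2.cvtColor(fr,cv2.COLOR_RGB2BGR),None,fx=s,fy=s))
E
python3 - <<'E'
from h import *
import pickle
o=get_obs(); print(o)
for n in ['scene','side','wrist']:
    s=snapshot(n); save(n+'0',s['frame']); pickle.dump(s,open(n+'0.pkl','wb'))
    print(n,s['mtx'].tolist(), {k:np.round(v,4).tolist() for k,v in s.items() if 'from' in k}, s.keys(), (s['z_map']>0).mean())
E
```

```text
pics
{'clock': 0.0, 'joint_pos': array([-4.69739795e+01,  2.05920839e+01,  6.33754572e-01, -1.92250867e-02,
       -7.01353861e+01, -1.65081534e+01]), 'qvel': array([-0.04409051, -0.01854936,  0.05314493,  0.05947149,  0.03541279,
       -0.07295004]), 'tau': array([-1.03990391e-05, -5.82719350e+01,  2.93053436e+01,  6.99719712e+00,
        6.72708979e-03, -2.02061574e-04]), 'tool_pos': array([ 0.30119863, -0.603653  ,  0.29121794]), 'orientation': array([ 1.79905012e+02, -9.30410201e-03, -1.53488673e+02]), 'force': array([0.28706991, 0.24960226, 0.70367391]), 'moment': array([-0.01592885, -0.00511086, -0.02235797]), 'opening': 0.08778330836264073}
scene [[457.6454739993645, 0.0, 280.64844719247685], [0.0, 457.6454739993645, 212.73062194007815], [0.0, 0.0, 1.0]] {'camera_from_world': [[0.862, 0.5067, 0.0099, -0.4667], [-0.3562, 0.5919, 0.723, 0.1436], [0.3605, -0.6268, 0.6907, -1.6726], [0.0, 0.0, 0.0, 1.0]]} dict_keys(['frame', 'z_map', 'mtx', 'camera_from_world']) 0.9959268707482993
side [[456.48442059130105, 0.0, 286.16227456140643], [0.0, 456.48442059130105, 209.87789238138453], [0.0, 0.0, 1.0]] {'camera_from_world': [[-0.8443, -0.5357, 0.014, 0.439], [0.3463, -0.5254, 0.7772, -0.244], [-0.409, 0.661, 0.6291, -1.3459], [0.0, 0.0, 0.0, 1.0]]} dict_keys(['frame', 'z_map', 'mtx', 'camera_from_world']) 0.9961989795918368
wrist [[311.4814831790812, 0.0, 279.591847444888], [0.0, 311.4814831790812, 206.7999262709413], [0.0, 0.0, 1.0]] {'tool_from_camera': [[-0.0017, 0.9651, 0.2619, 0.0707], [1.0, 0.0016, 0.0005, -0.0001], [0.0001, 0.2619, -0.9651, -0.0914], [0.0, 0.0, 0.0, 1.0]]} dict_keys(['frame', 'z_map', 'mtx', 'tool_from_camera']) 0.9859906462585034
```

View pics/scene0.png

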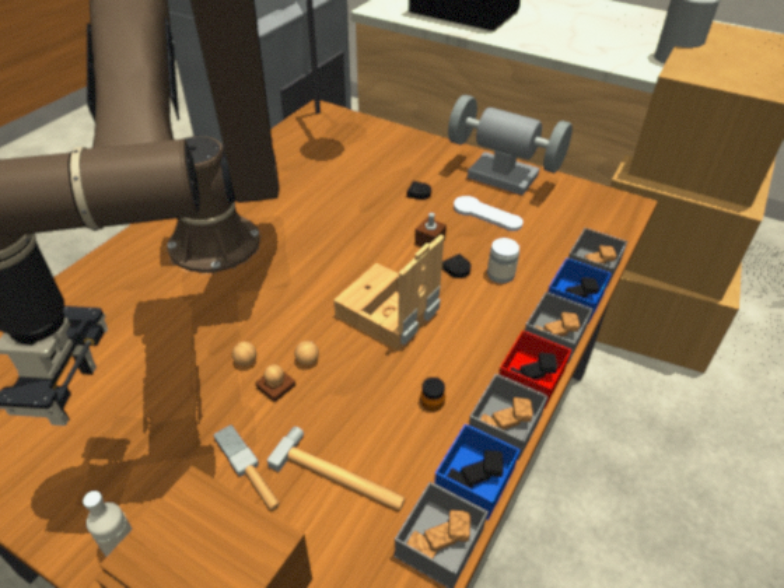

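View pics/side0.png

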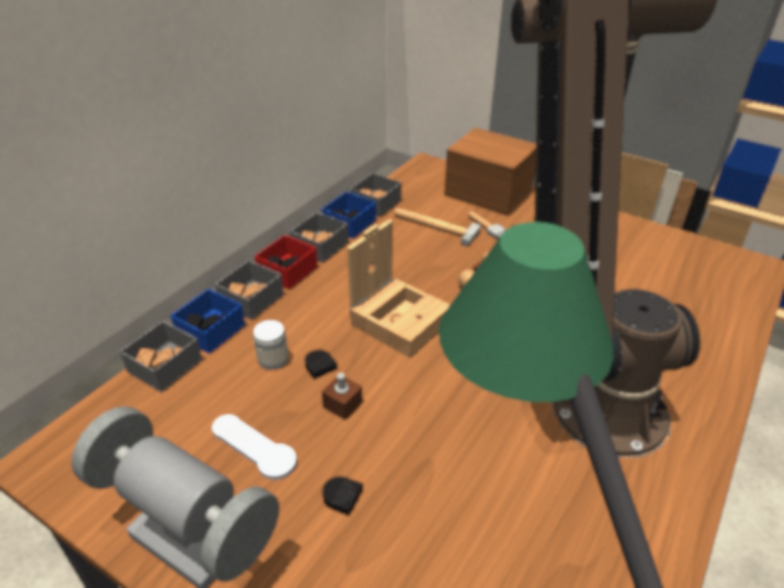

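View pics/wrist0.png

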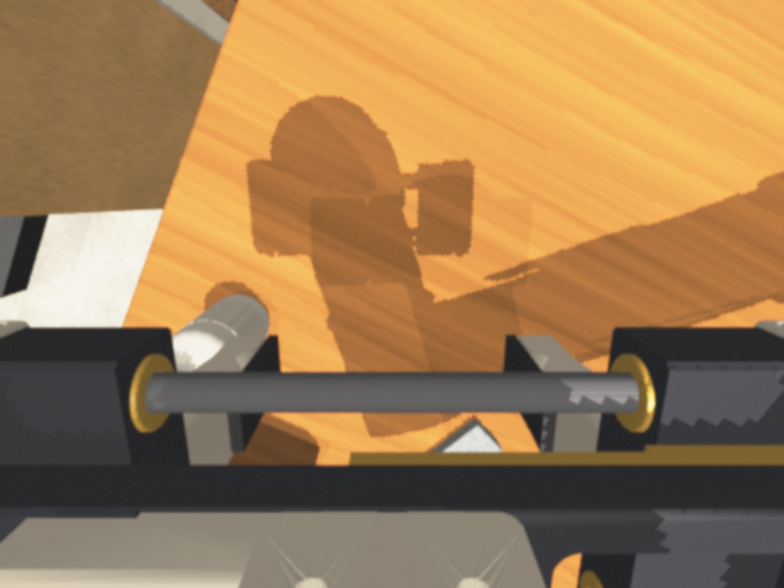

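The scene view shows the jig near (390,300) with its lid open, the pin holder at (430,230), the stand with a ball at (275,378), and two decoy balls at (244,353) and (307,352). Next I'll measure these with depth.

```bash
cat >> h.py <<'E'
import pickle
from scipy.spatial.transform import Rotation as Ro
def tool_T(o):
    T=np.eye(4); T[:3,:3]=Ro.from_euler('xyz',o['orientation'],degrees=True).as_matrix(); T[:3,3]=o['tool_pos']; return T
def cloud(s,T=None):
    h,w=s['z_map'].shape; K=s['mtx']; z=s['z_map'].astype(float)
    u,v=np.meshgrid(np.arange(w),np.arange(h))
    x=(u-K[0,2])/K[0,0]*z; y=(v-K[1,2])/K[1,1]*z
    P=np.stack([x,-y,-z,np.ones_like(z)],-1)
    M=np.linalg.inv(s['camera_from_world']) if T is None else T@s['tool_from_camera']
    Q=(P@M.T)[...,:3]; Q[z<=0]=np.nan; return Q
def topmap(Q,x0,x1,y0,y1,lo,hi,res=0.001):
    pass
def fit_sphere(P):
    A=np.c_[2*P,np.ones(len(P))]; b=(P**2).sum(1)
    s=np.linalg.lstsq(A,b,rcond=None)[0]; c=s[:3]; return c,np.sqrt(s[3]+c@c)
E
python3 - <<'E'
from h import *
for n in ['scene','side']:
    s=pickle.load(open(n+'0.pkl','rb')); Q=cloud(s)
    z=Q[...,2]
    m=(abs(z)<0.02)&(abs(Q[...,0]-.5)<.3)&(abs(Q[...,1])<.4)
    print(n,'bench med z',np.median(z[m]),'std',z[m].std())
    pts={'scene':[(244,353),(275,372),(307,350),(432,232),(431,216),(367,287),(503,247),(432,385),(457,266),(419,190),(420,265)],'side':[(342,380),(418,316),(270,328),(370,268),(320,362),(540,250)]}[n]
    for p in pts:
        v,u=int(p[1]/1.4),int(p[0]/1.4); print(p,np.round(np.nanmedian(Q[v-1:v+2,u-1:u+2].reshape(-1,3),0),4))
    # top-down height map
    img=np.zeros((500,800),np.float32)
    P=Q.reshape(-1,3); P=P[np.isfinite(P).all(1)]
    k=(P[:,0]>0.2)&(P[:,0]<0.9)&(abs(P[:,1])<.6)&(P[:,2]>-.01)&(P[:,2]<1.2)
    P=P[k]; print(len(P), 'high', P[P[:,2]>.25].min(0) if (P[:,2]>.25).any() else None)
s=pickle.load(open('side0.pkl','rb')); Q=cloud(s)
# lamp green pixels
f=s['frame'].astype(int); g=(f[...,1]>f[...,0]*1.5)&(f[...,1]>f[...,2]*1.1)
L=Q[g]; print('lamp',np.nanpercentile(L,[1,99],axis=0))
E
```

```text
scene bench med z 0.00010340745927894801 std 0.003447091402264221
(244, 353) [ 0.3452 -0.2834  0.0442]
(275, 372) [ 0.4392 -0.2975  0.0588]
(307, 350) [ 0.4558 -0.2113  0.0476]
(432, 232) [0.4903 0.2782 0.0508]
(431, 216) [0.4776 0.2912 0.0873]
(367, 287) [0.4563 0.0223 0.0432]
(503, 247) [0.6871 0.2687 0.0898]
(432, 385) [ 0.7258 -0.1653  0.0555]
(457, 266) [0.5923 0.2213 0.0194]
(419, 190) [0.3524 0.4652 0.0222]
(420, 265) [ 0.6071 -0.0077  0.1991]
81686 high [ 0.20000776 -0.59999343  0.25005755]
side bench med z 0.0012362047363767559 std 0.0034777355716740996
(342, 380) [0.4723 0.2992 0.082 ]
(418, 316) [0.4673 0.012  0.0492]
(270, 328) [0.6899 0.267  0.0926]
(370, 268) [ 0.7011 -0.1308  0.0016]
(320, 362) [0.5852 0.2365 0.02  ]
(540, 250) [0.0186 0.6266 0.7705]
50509 high [ 0.20001861 -0.59997082  0.4028132 ]
lamp [[-0.04542837  0.59776507  0.68229331]
 [ 0.07046371  0.68586143  0.7711695 ]]
```

```bash
python3 - <<'E'
from h import *
from scipy.optimize import least_squares
s=pickle.load(open('scene0.pkl','rb')); Q=cloud(s); f=s['frame']
for nm,c in {'A':(.345,-.29),'stand':(.435,-.30),'B':(.455,-.22)}.items():
    d=np.hypot(Q[...,0]-c[0],Q[...,1]-c[1])
    z0=.03 if nm=='stand' else .008
    m=(d<.045)&(Q[...,2]>z0); P=Q[m]
    def res(p): return np.linalg.norm(P-p[:3],axis=1)-p[3]
    r=least_squares(res,[*c,.03,.02],loss='soft_l1',f_scale=.001)
    print(nm,len(P),np.round(r.x,4),'diam',2*r.x[3],np.median(abs(r.fun)))
# jig top face
for n in ['scene','side']:
    s=pickle.load(open(n+'0.pkl','rb')); Q=cloud(s)
    reg=(Q[...,0]>.38)&(Q[...,0]<.72)&(Q[...,1]>-.16)&(Q[...,1]<.17)
    m=reg&(abs(Q[...,2]-.052)<.004)
    P=Q[m][:,:2].astype(np.float32); print(n,len(P), np.median(Q[m][:,2]))
    rect=cv2.minAreaRect(P); print('minrect',rect)
    L=Q[reg&(Q[...,2]>.08)]; 
    c=L.mean(0); U,S,V=np.linalg.svd(L-c,full_matrices=False); print('lid',len(L),c,V[2],S, L[:,2].max())
    print('lid tilt', np.degrees(np.arcsin(V[2][2])), 'yaw of normal', np.degrees(np.arctan2(V[2][1],V[2][0])))
    for nm,c0 in {'holder':(.48,.285),'stand':(.437,-.298)}.items():
        zt={'holder':.05,'stand':.02}[nm]
        m=(np.hypot(Q[...,0]-c0[0],Q[...,1]-c0[1])<.06)&(abs(Q[...,2]-zt)<.003)
        P=Q[m][:,:2].astype(np.float32); 
        if len(P)>10: print(nm,len(P),cv2.minAreaRect(P),np.median(Q[m][:,2]))
E
```

```text
A 1226 [-0.2337 -0.5828  0.36    0.7248] diam 1.4495363666729573 0.003786118361677915
stand 157 [ 0.4314 -0.2946  0.0426  0.0193] diam 0.03861917785195137 0.0009573013973219087
B 236 [ 0.4446 -0.202   0.0262  0.0253] diam 0.050555937893305224 0.0011363726211244696
scene 965 0.05195863716029914
minrect ((0.5814546346664429, -0.014255687594413757), (0.1914612501859665, 0.35379794239997864), 71.40858459472656)
lid 1242 [ 0.60766393 -0.00609103  0.16101685] [ 0.99384988 -0.10976693  0.01461609] [1.63065926 1.60671717 0.08851655] 0.2397821588158191
lid tilt 0.8374700921279867 yaw of normal -6.302556454461784
holder 122 ((0.47975826263427734, 0.2961304485797882), (0.063266821205616, 0.06381571292877197), 0.8669608235359192) 0.050469834023561866
stand 169 ((0.43258392810821533, -0.29569491744041443), (0.06105886027216911, 0.059855785220861435), 79.25201416015625) 0.01961788019076849
side 1191 0.05276290347030721
minrect ((0.5158755779266357, 0.009133830666542053), (0.1681399643421173, 0.185031920671463), 83.68019104003906)
lid 1241 [0.60169929 0.00680602 0.16053369] [-0.99420784  0.10737711  0.00457444] [1.6058178  1.58586392 0.09036314] 0.24018147986135685
lid tilt 0.26209693723213817 yaw of normal 173.83579607123247
holder 224 ((0.47782155871391296, 0.29422762989997864), (0.06103157624602318, 0.061811696738004684), 88.22892761230469) 0.050471946351478725
```

```bash
python3 - <<'E'
from h import *
s=pickle.load(open('scene0.pkl','rb'))
f=s['frame']
save('sc_crop1',f[150:300,150:360],3.8)
E
```

```text
(no output)
```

View pics/sc_crop1.png

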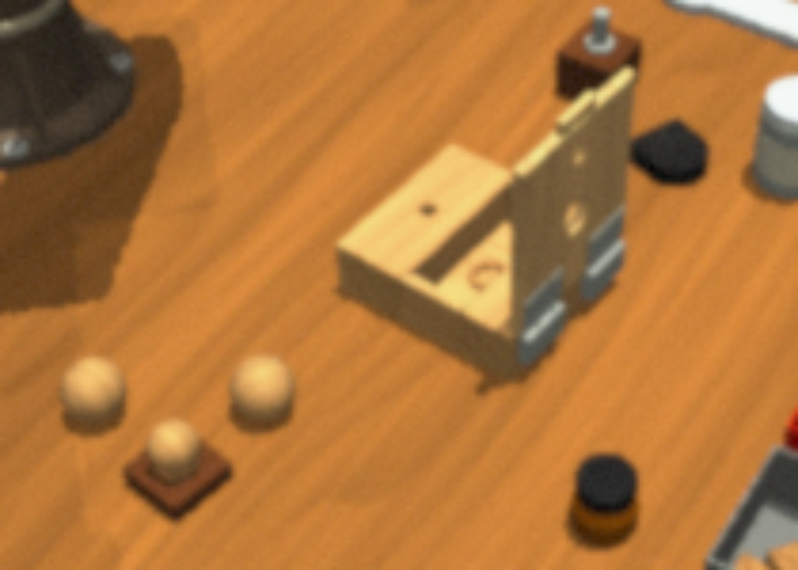

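```bash
cat >> h.py <<'E'
def go(x,y,z,yaw=None):
    "shift in tool axes + spin from the measured pose to a TCP target"
    o=get_obs(); T=tool_T(o); d=T[:3,:3].T@(np.array([x,y,z])-T[:3,3])
    sp=0 if yaw is None else -((yaw-o['orientation'][2]+180)%360-180)
    print('TCP',np.round(o['tool_pos'],4),'rpy',np.round(o['orientation'],2),'F',np.round(o['force'],2),'open',round(o['opening'],4),'t',o['clock'])
    print('shift',np.round(d,4),'spin',round(sp,2),'rows50',np.ceil(np.linalg.norm(d)/.05))
E
python3 - <<'E'
from h import *
s=pickle.load(open('scene0.pkl','rb')); Q=cloud(s).reshape(-1,3)
m=(Q[:,0]>.25)&(Q[:,0]<.6)&(Q[:,1]>-.75)&(Q[:,1]<-.15)
P=Q[m&(Q[:,2]<.2)]; print('max z',np.nanpercentile(P[:,2],99.5))
for yb in np.arange(-.75,-.15,.05):
    k=P[(P[:,1]>=yb)&(P[:,1]<yb+.05)]; print(round(yb,2),len(k),np.round(k[:,2].max(),3) if len(k) else None)
go(.432,-.295,.25,-186.2)
E
```

```text
max z 0.16273753687789522
-0.75 2870 0.165
-0.7 1885 0.165
-0.65 2078 0.165
-0.6 1418 0.166
-0.55 1572 0.023
-0.5 2204 0.029
-0.45 1924 0.031
-0.4 1719 0.03
-0.35 1851 0.063
-0.3 1543 0.064
-0.25 1535 0.055
-0.2 1230 0.053
TCP [ 0.3012 -0.6037  0.2915] rpy [ 1.7993e+02 -1.0000e-02 -1.5349e+02] F [ 0.45 -0.21 -0.09] open 0.0878 t 0.15
shift [-0.2549  0.2178  0.0417] spin 32.71 rows50 7.0
```

Call:
{"api": "play_rows", "payload": {
  "series": [
    [68,-0.03,0.025,0,4],
    [68,-0.065,0.056,0,10],
    [68,-0.1,0.087,0,16],
    [68,-0.135,0.118,0,22],
    [68,-0.17,0.149,0.01,27],
    [68,-0.205,0.18,0.02,32.7],
    [68,-0.235,0.205,0.035,32.7],
    [68,-0.255,0.218,0.042,32.7],
    [68,-0.255,0.218,0.042,32.7],
    [68,-0.255,0.218,0.042,32.7]
  ]
}}

```text
clock: 1.15
tool_pos: [0.4324, -0.2946, 0.2501]
orientation: [-180.0, -0.0, 173.9]
force: [0.2, 1.0, 0.9]
opening: 0.0598
```

```bash
cat >> h.py <<'E'
def look(name):
    o=get_obs(); T=tool_T(o); s=snapshot('wrist'); save(name,s['frame']); pickle.dump((o,s),open(name+'.pkl','wb')); return o,s,cloud(s,T)
def sphere_in(Q,c,rad,zmin):
    from scipy.optimize import least_squares
    d=np.hypot(Q[...,0]-c[0],Q[...,1]-c[1]); m=(d<rad)&(Q[...,2]>zmin)&(Q[...,2]<.1); P=Q[m]
    r=least_squares(lambda p:np.linalg.norm(P-p[:3],axis=1)-p[3],[*c,.04,.02],loss='soft_l1',f_scale=.001)
    return r.x,len(P),np.median(abs(r.fun))
E
python3 - <<'E'
from h import *
o,s,Q=look('w1')
print(np.round(o['tool_pos'],4),o['orientation'],o['opening'],o['clock'])
print(sphere_in(Q,(.432,-.295),.03,.03))
m=(np.hypot(Q[...,0]-.432,Q[...,1]+.295)<.06)&(abs(Q[...,2]-.02)<.003)
P=Q[m]; print(len(P),np.median(P[:,2]),cv2.minAreaRect(P[:,:2].astype(np.float32)))
b=(abs(Q[...,2])<.01); print('bench',np.median(Q[b][:,2]))
E
```

```text
[ 0.4324 -0.2946  0.2501] [-1.79997629e+02 -2.35190744e-02  1.73911170e+02] 0.059766832427970575 1.15
(array([ 0.43206263, -0.2955534 ,  0.04057552,  0.01974207]), 1262, np.float64(0.00028280630090146697))
1697 0.01870197343248886 ((0.4318905472755432, -0.2953679859638214), (0.05952715501189232, 0.05958733335137367), 78.97704315185547)
bench -0.001189390005740032
```

View pics/w1.png

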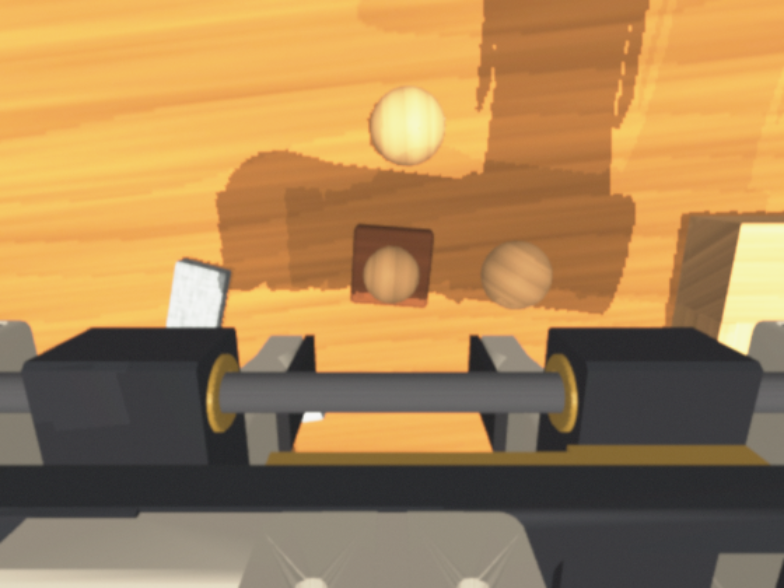

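The wrist view shows the small ball on the stand at (391,274). The fit gives a centre of (0.432,-0.2955) and a diameter of 39.5 mm. The decoys at (407,125) and (516,274) are larger. Descending to grasp.

```bash
python3 -c "
from h import *
go(.432,-.2955,.0898,-186.2)"
```

```text
TCP [ 0.4322 -0.2952  0.2503] rpy [-179.99   -0.    173.85] F [-0.31  0.34  0.62] open 0.0596 t 1.2
shift [ 0.0002 -0.0003  0.1605] spin 0.05 rows50 4.0
```

Call:
{"api": "play_rows", "payload": {
  "series": [
    [68,0,0,0.03,0],
    [68,0,0,0.07,0],
    [68,0,0,0.11,0],
    [68,0,0,0.14,0],
    [68,0,0,0.155,0],
    [68,0,0,0.1605,0],
    [68,0,0,0.1605,0],
    [35,0,0,0.1605,0],
    [35,0,0,0.1605,0],
    [35,0,0,0.1605,0]
  ]
}}

```text
clock: 2.2
tool_pos: [0.4327, -0.2953, 0.0907]
orientation: [-180.0, 0.1, 173.8]
force: [0.4, -0.9, 0.1]
opening: 0.0409
```

Call:
{"api": "play_rows", "payload": {
  "series": [
    [35,0,0,0,0],
    [35,0,0,0,0],
    [35,0,0,0,0],
    [35,0,0,0,0]
  ]
}}

```text
clock: 2.6
tool_pos: [0.4327, -0.2952, 0.0902]
orientation: [-180.0, 0.1, 173.8]
force: [-0.1, -1.0, 7.4]
opening: 0.0386
```

```bash
python3 -c "
from h import *
go(.432,-.295,.25,-186.2)
go(.485,.018,.27,-186.2)"
```

```text
TCP [ 0.4327 -0.2952  0.0902] rpy [-1.7998e+02  7.0000e-02  1.7384e+02] F [-0.14 -1.    7.42] open 0.0386 t 2.6
shift [ 5.000e-04  1.000e-04 -1.598e-01] spin 0.04 rows50 4.0
TCP [ 0.4327 -0.2952  0.0902] rpy [-1.7998e+02  7.0000e-02  1.7384e+02] F [-0.14 -1.    7.42] open 0.0386 t 2.6
shift [-0.0186  0.317  -0.1798] spin 0.04 rows50 8.0
```

Call:
{"api": "play_rows", "payload": {
  "series": [
    [35,0,0,-0.003,0],
    [35,0,0,-0.01,0],
    [35,0,0,-0.03,0],
    [35,0,0,-0.06,0],
    [35,0,0,-0.095,0],
    [35,0,0,-0.13,0],
    [35,0,0,-0.155,0],
    [35,0,0,-0.17,0],
    [35,0,0,-0.18,0],
    [35,0,0,-0.18,0]
  ]
}}

```text
clock: 3.6
tool_pos: [0.4325, -0.2952, 0.271]
orientation: [-180.0, 0.1, 173.8]
force: [1.1, -0.1, -0.4]
opening: 0.0388
```

Call:
{"api": "play_rows", "payload": {
  "series": [
    [35,-0.001,0.02,0,0],
    [35,-0.003,0.06,0,0],
    [35,-0.006,0.105,0,0],
    [35,-0.009,0.15,0,0],
    [35,-0.012,0.195,0,0],
    [35,-0.014,0.24,0,0],
    [35,-0.016,0.275,0,0],
    [35,-0.018,0.305,0,0],
    [35,-0.0185,0.317,0,0],
    [35,-0.0185,0.317,0,0]
  ]
}}

```text
clock: 4.6
tool_pos: [0.4845, 0.0192, 0.2686]
orientation: [-180.0, -0.1, 173.9]
force: [-0.0, -0.8, -0.8]
opening: 0.0384
```

```bash
python3 - <<'E'
from h import *
go(.485,.018,.27,-186.2)
look('w2')
E
```

```text
TCP [0.4845 0.0192 0.2686] rpy [-1.7996e+02 -1.0000e-01  1.7394e+02] F [-0.05 -0.82 -0.82] open 0.0384 t 4.6
shift [-0.0006 -0.0011 -0.0014] spin 0.14 rows50 1.0
```

View pics/w2.png

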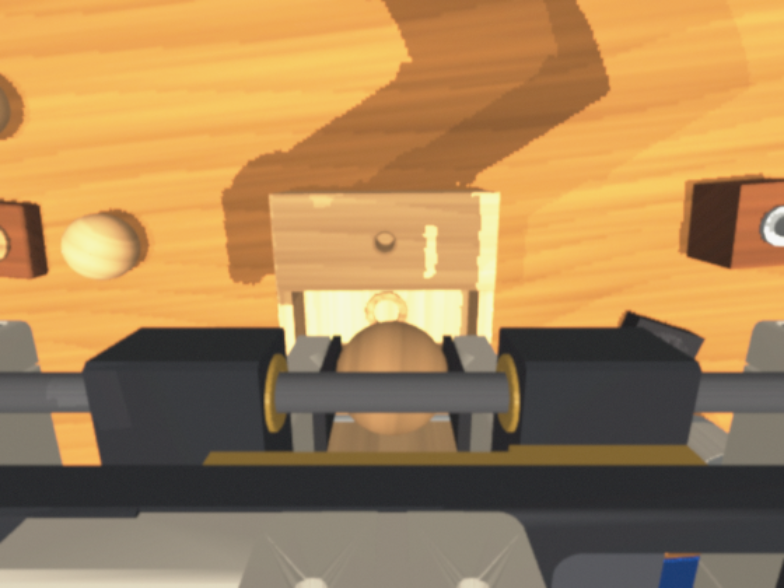

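The knob sits centred between the fingers. The jig's front block and pin hole (385,241) and the cork ring (387,305) are visible. I'll fit the jig frame next.

```bash
python3 - <<'E'
from h import *
o,s=pickle.load(open('w2.pkl','rb')); Q=cloud(s,tool_T(o))
b=abs(Q[...,2])<.008; print('bench',np.median(Q[b][:,2]))
reg=(Q[...,0]>.38)&(Q[...,0]<.62)&(Q[...,1]>-.12)&(Q[...,1]<.15)
top=reg&(abs(Q[...,2]-.051)<.004)
n,lab,st,ce=cv2.connectedComponentsWithStats(top.astype(np.uint8))
i=1+np.argmax(st[1:,4]); m=lab==i; P=Q[m]; print(len(P),np.median(P[:,2]))
# front edge & sides: histograms in frame rotated by yaw
for yaw in [-6.6,-6.2,-5.8]:
    a=np.radians(yaw); ex=np.array([np.cos(a),np.sin(a)]); ey=np.array([-ex[1],ex[0]])
    X=P[:,:2]@ex; Y=P[:,:2]@ey
    print(yaw,'x min',np.percentile(X,[0,.5,2]),'y',np.percentile(Y,[0,.5,99.5,100]))
# line fits: front edge (world) from per-column first top pixel
vv,uu=np.nonzero(m)
E1=[];B=[]
for u in range(200,352,2):
    r=vv[uu==u]
    if len(r)<20: continue
    E1.append(Q[r.min(),u,:2]); 
    # block back edge (pocket wall): scan first gap for columns in pocket
    rs=np.sort(r); g=np.nonzero(np.diff(rs)>12)[0]
    B.append(Q[rs[g[0]] if len(g) else rs.max(),u,:2])
for nm,A in (('front',np.array(E1)),('back',np.array(B))):
    vx,vy,x0,y0=cv2.fitLine(A.astype(np.float32),cv2.DIST_HUBER,0,.01,.01).ravel(); print(nm,len(A),x0,y0,'jig yaw',np.degrees(np.arctan2(vy,vx))-np.sign(vy)*90)
# side edges
for side,fn in (('L',np.min),('R',np.max)):
    A=[]
    for v in range(142,240,2):
        c=uu[vv==v]
        if len(c)>5: k=fn(c); A.append(Q[v,k,:2])
    A=np.array(A,np.float32); vx,vy,x0,y0=cv2.fitLine(A,cv2.DIST_HUBER,0,.01,.01).ravel(); print(side,len(A),x0,y0,'yaw',np.degrees(np.arctan2(vy,vx)))
# hole by dark/deep region
c=Q[...,2]; hm=np.zeros(c.shape,np.uint8); sub=c[160:186,260:292]
hm[160:186,260:292]=(sub<.046)
v,u=np.nonzero(hm); print('hole px',u.mean(),v.mean(),len(u), u.min(),u.max(),v.min(),v.max())
# cork ring points
rg=reg&(Q[...,2]>.0100)&(Q[...,2]<.0145)&(Q[...,0]>.48); v,u=np.nonzero(rg); print('ring',len(v),u.min(),u.max(),v.min(),v.max(),Q[rg].mean(0))
save('w2hole',s['frame'][130:250,180:370],4.2)
E
```

```text
bench -0.0011595623827467816
11760 0.05080944482744018
-6.6 x min [0.4212766  0.42236645 0.42347578] y [-0.01182567 -0.01052765  0.14828514  0.14968163]
-6.2 x min [0.42228197 0.42328573 0.42426039] y [-0.01481554 -0.0137222   0.14498953  0.14595062]
-5.8 x min [0.42313271 0.42337927 0.42440343] y [-0.01788776 -0.01708191  0.14170531  0.1426274 ]
front 76 0.4266745 0.009383738 jig yaw -5.715271
back 76 0.49595216 0.007743031 jig yaw -5.149849
L 49 0.46754158 -0.064674005 yaw -5.61502
R 49 0.4884272 0.0928074 yaw -5.9418726
hole px 274.4825174825175 172.62937062937064 143 268 281 166 179
ring 335 216 335 207 247 [0.52193193 0.00858638 0.01178453]
```

View pics/w2hole.png

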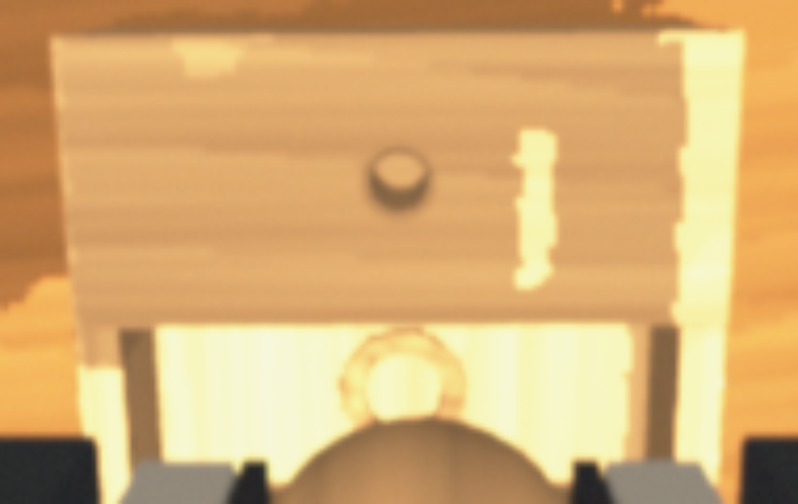

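```bash
python3 - <<'E'
from h import *
from scipy.optimize import least_squares
o,s=pickle.load(open('w2.pkl','rb')); T=tool_T(o); Q=cloud(s,T); Qt=cloud(s,s and np.eye(4))
# held ball in tool coords
m=np.zeros(Q.shape[:2],bool); m[236:262,248:312]=True
m&=(Qt[...,2]>.02)&(Qt[...,2]<.06)&(abs(Qt[...,1])<.017)
P=Qt[m]; r=least_squares(lambda p:np.linalg.norm(P-p[:3],axis=1)-.020,[0,0,.047],loss='soft_l1',f_scale=.0005)
print('held ball tool',len(P),np.round(r.x,4),np.median(abs(r.fun)))
r4=least_squares(lambda p:np.linalg.norm(P-p[:3],axis=1)-p[3],[0,0,.047,.02],loss='soft_l1',f_scale=.0005); print(np.round(r4.x,4))
# jig fit
yaw=np.radians(-5.75); ex=np.array([np.cos(yaw),np.sin(yaw)]); ey=np.array([-ex[1],ex[0]])
K=s['mtx']
def px(u,v,z):
    d=np.array([(u-K[0,2])/K[0,0],-(v-K[1,2])/K[1,1],-1]); M=T@s['tool_from_camera']; w=M[:3,:3]@d; return M[:3,3]+w*(z-M[2,3])/w[2]
h=px(274.5,172.6,.0508); print('hole',h)
yl=np.array([.46754,-.06467])@ey; yr=np.array([.48843,.09281])@ey
xf=np.array([.42667,.00938])@ex; xb=np.array([.49595,.00774])@ex
print('width',yr-yl,'ycen',(yl+yr)/2,'hole y',h[:2]@ey); print('front->o',xf+.1,'back->o',xb+.03,'hole->o',h[:2]@ex+.065)
# ring: fit annulus: pixel points of the ring by depth near z=.0118
rg=(Q[...,2]>.0100)&(Q[...,2]<.0145)
D=Q[rg]; X=D[:,:2]@ex; Y=D[:,:2]@ey
k=(X>.49)&(X<.54)&(abs(Y-.07)<.03); print('ring pts',k.sum(),X[k].min(),X[k].max(),Y[k].min(),Y[k].max(),np.median(Y[k]))
E
```

```text
held ball tool 1585 [ 0.0003 -0.0005  0.0502] 0.00028370796734017434
[ 0.0005 -0.0005  0.0501  0.0198]
hole [0.46156651 0.01592677 0.0508    ]
width 0.15878057086122985 ycen 0.0618875976814386 hole y 0.06209008649412794
front->o 0.5235834536641952 back->o 0.5226791810296622 hole->o 0.5226484756029548
ring pts 286 0.5062134071958075 0.5333882864683311 0.04467482186140181 0.07895758849337754 0.06029183270436328
```

```bash
python3 - <<'E'
from h import *
yaw=np.radians(-5.75); ex=np.array([np.cos(yaw),np.sin(yaw)]); ey=np.array([-ex[1],ex[0]])
c=.5231*ex+.0625*ey; print(c)
go(c[0],c[1],.13,-185.75)
go(c[0],c[1],.079,-185.75)
# lid underside x at present
s=pickle.load(open('side0.pkl','rb')); Q=cloud(s)
reg=(Q[...,0]>.5)&(Q[...,0]<.72)&(Q[...,1]>-.09)&(Q[...,1]<.1)&(Q[...,2]>.08)
L=Q[reg]; X=L[:,:2]@ex
for z in (.1,.15,.2,.23): k=abs(L[:,2]-z)<.01; print(z,np.percentile(X[k],[2,50,98]))
E
```

```text
[0.52672979 0.00977716]
TCP [0.4843 0.0182 0.2687] rpy [-1.7995e+02 -1.0000e-01  1.7389e+02] F [ 0.86 -0.78  0.11] open 0.0386 t 4.65
shift [-0.0433 -0.0038  0.1387] spin -0.36 rows50 3.0
TCP [0.4843 0.0182 0.2687] rpy [-1.7995e+02 -1.0000e-01  1.7389e+02] F [ 0.86 -0.78  0.11] open 0.0386 t 4.65
shift [-0.0434 -0.0037  0.1897] spin -0.36 rows50 4.0
0.1 [0.59412735 0.59778557 0.60354225]
0.15 [0.59392874 0.59730299 0.60492906]
0.2 [0.59382022 0.59733879 0.60443107]
0.23 [0.59372063 0.59919891 0.60793081]
```

Call:
{"api": "play_rows", "payload": {
  "series": [
    [35,-0.02,-0.002,0.005,-0.3],
    [35,-0.043,-0.0046,0.03,-0.3],
    [35,-0.043,-0.0046,0.065,-0.3],
    [35,-0.043,-0.0046,0.1,-0.3],
    [35,-0.043,-0.0046,0.125,-0.3],
    [35,-0.043,-0.0046,0.14,-0.3],
    [35,-0.043,-0.0046,0.15,-0.3],
    [35,-0.043,-0.0046,0.16,-0.3],
    [35,-0.043,-0.0046,0.165,-0.3],
    [35,-0.043,-0.0046,0.165,-0.3]
  ]
}}

```text
clock: 5.65
tool_pos: [0.5268, 0.0086, 0.1044]
orientation: [-180.0, -0.0, 174.1]
force: [0.6, 1.2, -0.9]
opening: 0.0383
```

```bash
python3 -c "
from h import *
go(.5267,.0098,.0795,-185.75)"
```

```text
TCP [0.5268 0.0086 0.1044] rpy [-1.7999e+02 -3.0000e-02  1.7410e+02] F [ 0.59  1.22 -0.92] open 0.0383 t 5.65
shift [0.0002 0.0012 0.0249] spin -0.15 rows50 1.0
```

Call:
{"api": "play_rows", "payload": {
  "series": [
    [35,0,0.0004,0.005,0],
    [35,0,0.0004,0.01,0],
    [35,0,0.0004,0.014,0],
    [35,0,0.0004,0.018,0],
    [35,0,0.0004,0.021,0],
    [35,0,0.0004,0.023,0],
    [35,0,0.0004,0.0245,0],
    [35,0,0.0004,0.0245,0],
    [35,0,0.0004,0.0245,0]
  ]
}}

```text
clock: 6.55
tool_pos: [0.5271, 0.0093, 0.0802]
orientation: [180.0, 0.0, 174.1]
force: [-1.2, -0.6, 0.3]
opening: 0.0384
```

```bash
python3 -c "
from h import *
go(.5267,.0098,.0785,-185.75)
look('w3')"
```

```text
TCP [0.5271 0.0093 0.0802] rpy [1.8000e+02 1.0000e-02 1.7412e+02] F [-1.24 -0.58  0.3 ] open 0.0384 t 6.55
shift [0.0004 0.0005 0.0017] spin -0.13 rows50 1.0
```

View pics/w3.png

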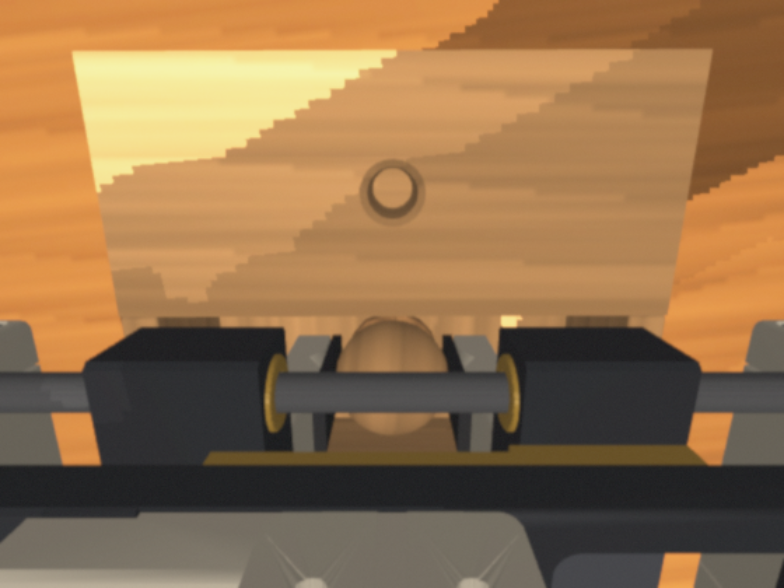

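The knob is in the pocket over the ring, and the pin hole at (392,190) is on the tool's centre line. I'll measure the hole relative to the tool here.

```bash
python3 - <<'E'
from h import *
from scipy.optimize import least_squares
o,s=pickle.load(open('w3.pkl','rb')); Qt=cloud(s,np.eye(4)); K=s['mtx']
top=Qt[60:200,100:460]; zt=np.median(Qt[100:120,150:400,2]); print('top tool z',zt, 'tcp height over top',zt, 'fromz',o['tool_pos'][2]-.052)
g=cv2.cvtColor(s['frame'],cv2.COLOR_RGB2GRAY)
c=cv2.HoughCircles(cv2.resize(g[100:175,240:320],None,fx=6,fy=6,interpolation=cv2.INTER_CUBIC),cv2.HOUGH_GRADIENT,1,200,param1=80,param2=15,minRadius=80,maxRadius=170)
print(c)
M=s['tool_from_camera']
def pxt(u,v,z):
    d=np.array([(u-K[0,2])/K[0,0],-(v-K[1,2])/K[1,1],-1]); w=M[:3,:3]@d; return M[:3,3]+w*(z-M[2,3])/w[2]
if c is not None:
    u,v,r=c[0][0]; u=240+(u+.5)/6-.5; v=100+(v+.5)/6-.5; print(u,v,r/6, pxt(u,v,zt), 'diam',2*r/6/K[0,0]*(abs(np.linalg.inv(M)@np.r_[pxt(u,v,zt),1])[2]))
m=np.zeros(Qt.shape[:2],bool); m[228:262,248:312]=True
m&=(Qt[...,2]>.02)&(Qt[...,2]<.06)&(abs(Qt[...,1])<.017)
P=Qt[m]; r=least_squares(lambda p:np.linalg.norm(P-p[:3],axis=1)-.0198,[0,0,.047],loss='soft_l1',f_scale=.0005); print('ball',r.x)
# front edge and back edge, side edges of top in tool coords along central rows
t=abs(Qt[...,2]-zt)<.003
for u in (200,250,300,350):
    v=np.nonzero(t[:,u])[0]; print(u,'x',Qt[v.min(),u,0],Qt[v[v<232].max(),u,0])
for v in (60,100,140,180,210):
    u=np.nonzero(t[v])[0]; print(v,'y',Qt[v,u.min(),1],Qt[v,u.max(),1], 'mid',(Qt[v,u.min(),1]+Qt[v,u.max(),1])/2)
E
```

```text
top tool z nan tcp height over top nan fromz 0.02824553698703857
None
ball [ 0.00054738 -0.00044195  0.05010088]Traceback (most recent call last):
  File "<stdin>", line 19, in <module>
    return umr_minimum(a, axis, None, out, keepdims, initial, where)
ValueError: zero-size array to reduction operation minimum which has no identity
```

```bash
python3 - <<'E'
from h import *
o,s=pickle.load(open('w3.pkl','rb')); Qt=cloud(s,np.eye(4)); K=s['mtx']; M=s['tool_from_camera']
print('nan frac',np.isnan(Qt[60:220,100:460,2]).mean()); zt=np.nanmedian(Qt[60:220,100:460,2]); print(zt)
g=cv2.cvtColor(s['frame'],cv2.COLOR_RGB2GRAY)
b=cv2.resize(g[105:170,245:315],None,fx=8,fy=8,interpolation=cv2.INTER_CUBIC); 
c=cv2.HoughCircles(cv2.GaussianBlur(b,(0,0),3),cv2.HOUGH_GRADIENT,1.5,300,param1=40,param2=10,minRadius=130,maxRadius=230); print(c)
def pxt(u,v,z):
    d=np.array([(u-K[0,2])/K[0,0],-(v-K[1,2])/K[1,1],-1]); w=M[:3,:3]@d; return M[:3,3]+w*(z-M[2,3])/w[2]
vis=cv2.cvtColor(b,cv2.COLOR_GRAY2BGR)
if c is not None:
    u,v,r=c[0][0]; cv2.circle(vis,(int(u),int(v)),int(r),(0,0,255),2)
    u=245+(u+.5)/8-.5; v=105+(v+.5)/8-.5; p=pxt(u,v,zt); p2=pxt(u+r/8,v,zt);print(u,v,r/8,p,'diam',2*np.linalg.norm(p2-p))
cv2.imwrite('pics/hole3.png',vis)
t=abs(Qt[...,2]-zt)<.003
for u in (200,250,300,350):
    v=np.nonzero(t[:,u])[0]; print(u,'x',Qt[v.min(),u,0],Qt[v[v<232].max(),u,0])
for v in (60,100,140,180,210):
    u=np.nonzero(t[v])[0]; print(v,'y',Qt[v,u.min(),1],Qt[v,u.max(),1], 'mid',(Qt[v,u.min(),1]+Qt[v,u.max(),1])/2)
E
```

```text
nan frac 0.004097222222222223
0.029394375623608054
[[[327.75 272.25 169.6 ]]]
285.53125 138.59375 21.2 [0.06462891 0.00193762 0.02939438] diam 0.016084466019465515
200 x 0.09943219416285023 0.03029480475853305
250 x 0.09954802886837805 0.030115143452239423
300 x 0.10011150702972664 0.030051175771095638
350 x 0.09998050934354981 0.030576575896616498
60 y -0.08001295355140237 0.08051905638463076 mid 0.00025305141661419867
100 y -0.07999429138673832 0.07919899603197958 mid -0.00039764767737936885
140 y -0.0795338199664825 0.07964087735923427 mid 5.3528696375884643e-05
180 y -0.07978917467419348 0.07891348802606497 mid -0.00043784332406425486
210 y -0.08015088632051963 0.07958668059792184 mid -0.00028210286129889267
```

View pics/hole3.png

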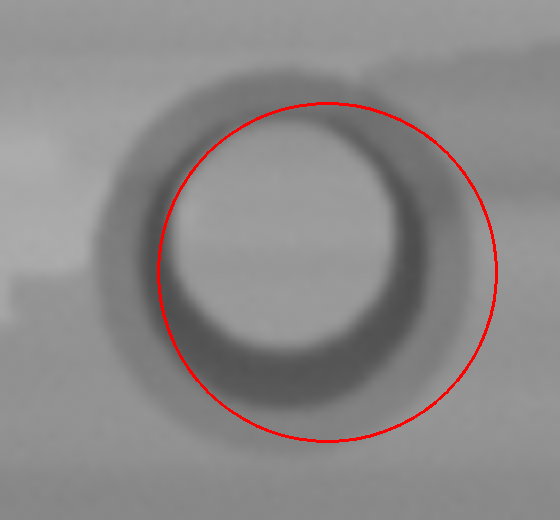

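Call:
{"api": "play_rows", "payload": {
  "series": [
    [35,0,0,0.0005,0],
    [35,0,0,0.001,0],
    [35,0,0,0.001,0]
  ]
}}

```text
clock: 6.9
tool_pos: [0.527, 0.0093, 0.0791]
orientation: [180.0, -0.0, 174.1]
force: [-0.3, 0.4, 0.6]
opening: 0.0384
```

```bash
python3 -c "
from h import *
go(.5267,.0098,.0785,-185.75)"
```

```text
TCP [0.527  0.0093 0.0791] rpy [180.    -0.   174.11] F [-0.29  0.39  0.57] open 0.0384 t 6.9
shift [0.0003 0.0005 0.0006] spin -0.14 rows50 1.0
```

Call:
{"api": "play_rows", "payload": {
  "series": [
    [35,0,0,0.0003,0],
    [46,0,0,0.0003,0],
    [50,0,0,0.0003,0],
    [55,0,0,0.0003,0],
    [60,0,0,0.0003,0],
    [62,0,0,0.0003,0],
    [62,0,0,0.0003,0]
  ]
}}

```text
clock: 7.6
tool_pos: [0.527, 0.0093, 0.0789]
orientation: [180.0, 0.0, 174.1]
force: [0.4, -0.5, -0.0]
opening: 0.0543
```

```bash
python3 - <<'E'
from h import *
from scipy.optimize import least_squares
o,s,Q=look('w4'); Qt=cloud(s,np.eye(4)); print(o['tool_pos'],o['force'],o['opening'])
m=np.zeros(Qt.shape[:2],bool); m[228:262,248:312]=True
m&=(Qt[...,2]>.02)&(Qt[...,2]<.06)&(abs(Qt[...,1])<.017)
P=Qt[m]; r=least_squares(lambda p:np.linalg.norm(P-p[:3],axis=1)-.0198,[0,0,.047],loss='soft_l1',f_scale=.0005); print('ball',r.x)
E
```

```text
[0.52701796 0.00926969 0.07887424] [ 0.41584906 -0.50334993 -0.04348193] 0.05427697519415171
ball [-7.26112610e-06 -9.65188797e-05  5.03479363e-02]
```

View pics/w4.png

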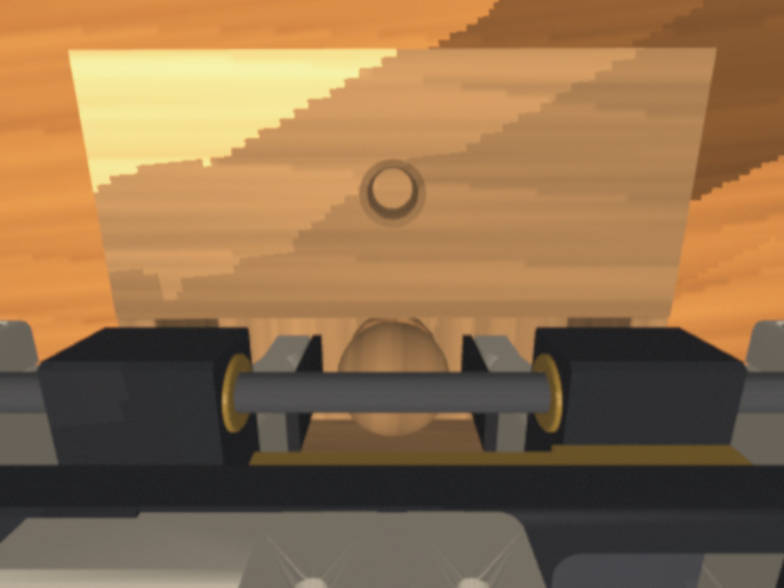

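The knob is seated and released at tool (0.0, -0.1 mm), z ≈ 29.7 mm. Next: retreat upwards, go over the lid, and come in behind it.

Call:
{"api": "play_rows", "payload": {
  "series": [
    [62,0,0,-0.01,0],
    [62,0,0,-0.03,0],
    [62,0,0,-0.06,0],
    [62,0,0,-0.1,0],
    [0,0,0,-0.145,0],
    [0,0,0,-0.19,0],
    [0,0,0,-0.225,0],
    [0,0,0,-0.245,0],
    [0,0,0,-0.253,0],
    [0,0,0,-0.253,0]
  ]
}}

```text
clock: 8.65
tool_pos: [0.527, 0.0093, 0.3331]
orientation: [179.9, 0.1, 174.1]
force: [-1.0, -0.7, -0.9]
opening: 0.012
```

Call:
{"api": "play_rows", "payload": {
  "series": [
    [0,-0.015,0,0,0],
    [0,-0.04,0,0,0],
    [0,-0.07,0,0,0],
    [0,-0.095,0,0,0],
    [0,-0.11,0,0,0],
    [0,-0.112,0,0,0],
    [0,-0.112,0,0,0]
  ]
}}

```text
clock: 9.35
tool_pos: [0.6386, -0.0025, 0.3296]
orientation: [-179.9, -0.2, 174.1]
force: [-0.1, 0.6, -0.3]
opening: 0.0008
```

```bash
python3 - <<'E'
from h import *
o,s,Q=look('w5'); 
s=snapshot('scene'); save('sc5',s['frame']); pickle.dump(s,open('sc5.pkl','wb'))
yaw=np.radians(-5.8); ex=np.array([np.cos(yaw),np.sin(yaw)]); ey=np.array([-ex[1],ex[0]])
O=np.array([.527,.0093])
d=o['tool_pos'][:2]-O; print('tcp in jig',d@ex,d@ey,o['tool_pos'][2],o['opening'],o['clock'],o['force'])
E
```

```text
tcp in jig 0.11218483541015589 -0.00042005452357658004 0.32957209204912585 0.0007728370922967134 9.35 [-0.06929997  0.57718249 -0.33323395]
```

View pics/sc5.png

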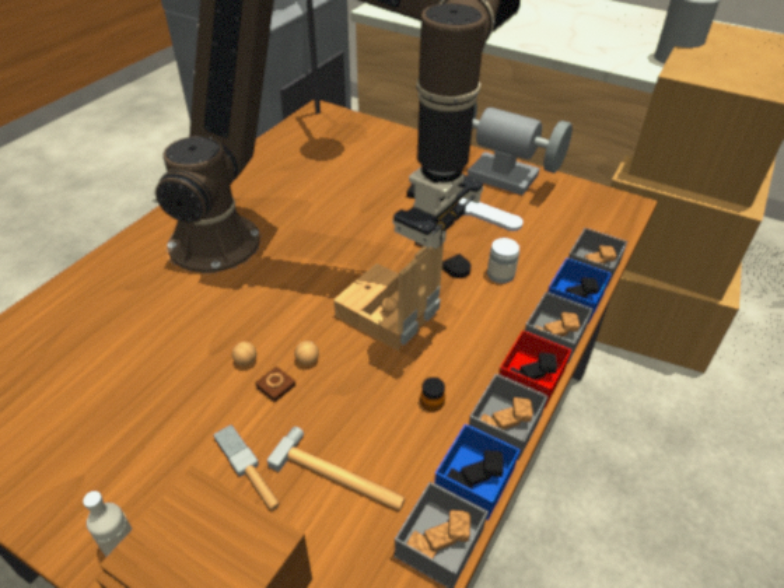

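View pics/w5.png

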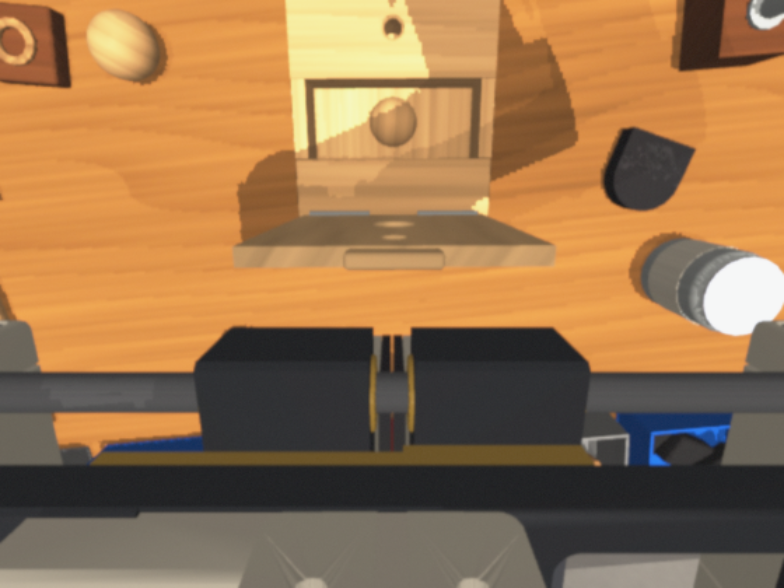

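The wrist view shows the knob in the seat at (392,120). The lid is upright with its top edge at row ~258, and the closed fingers are behind it. I'll compute the closing arc.

```bash
python3 - <<'E'
import numpy as np
d,t=.155,.010
for i,th in enumerate(list(range(96,-1,-4))):
    a=np.radians(th); x=.075-d*np.cos(a)+t*np.sin(a)+.0095; z=.0525+d*np.sin(a)+t*np.cos(a)+.066
    print(th, 'dx',round(-(x-.112),3),'dz',round(.3300-z,3))
E
```

```text
96 dx 0.001 dz 0.058
92 dx 0.012 dz 0.057
88 dx 0.023 dz 0.056
84 dx 0.034 dz 0.056
80 dx 0.045 dz 0.057
76 dx 0.055 dz 0.059
72 dx 0.066 dz 0.061
68 dx 0.076 dz 0.064
64 dx 0.086 dz 0.068
60 dx 0.096 dz 0.072
56 dx 0.106 dz 0.077
52 dx 0.115 dz 0.083
48 dx 0.124 dz 0.09
44 dx 0.132 dz 0.097
40 dx 0.14 dz 0.104
36 dx 0.147 dz 0.112
32 dx 0.154 dz 0.121
28 dx 0.16 dz 0.13
24 dx 0.165 dz 0.139
20 dx 0.17 dz 0.149
16 dx 0.174 dz 0.159
12 dx 0.177 dz 0.169
8 dx 0.18 dz 0.18
4 dx 0.181 dz 0.191
0 dx 0.182 dz 0.202
```

First call: descend, make contact, and begin the swing. Then I'll check.

Call:
{"api": "play_rows", "payload": {
  "series": [
    [0,0,0,0.03,0],
    [0,0,0,0.055,0],
    [0,0.005,0,0.057,0],
    [0,0.012,0,0.057,0],
    [0,0.023,0,0.056,0],
    [0,0.034,0,0.056,0],
    [0,0.045,0,0.057,0],
    [0,0.055,0,0.059,0]
  ]
}}

```text
clock: 10.25
tool_pos: [0.583, 0.0036, 0.2742]
orientation: [180.0, 0.1, 174.1]
force: [1.1, -0.1, 1.8]
opening: 0.0003
```

```bash
python3 - <<'E'
from h import *
o,s,Q=look('w6'); print(o['tool_pos'],o['force'],o['clock'])
s=snapshot('scene'); save('sc6',s['frame'][100:300,200:400],3)
E
```

```text
[0.58301688 0.00363522 0.27417738] [ 1.07153682 -0.09831015  1.7996443 ] 10.25
```

View pics/sc6.png

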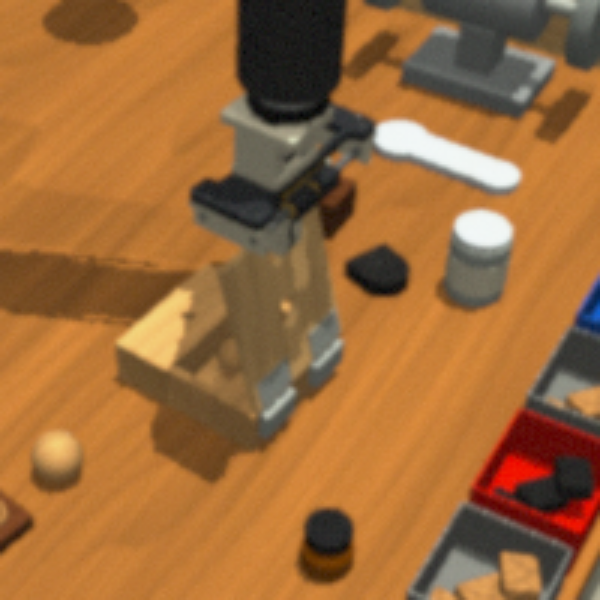

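Call:
{"api": "play_rows", "payload": {
  "series": [
    [0,0.011,0,0.002,0],
    [0,0.021,0,0.005,0],
    [0,0.031,0,0.009,0],
    [0,0.041,0,0.013,0],
    [0,0.051,0,0.018,0],
    [0,0.06,0,0.024,0],
    [0,0.069,0,0.031,0],
    [0,0.077,0,0.038,0],
    [0,0.085,0,0.045,0],
    [0,0.092,0,0.053,0]
  ]
}}

```text
clock: 11.35
tool_pos: [0.4915, 0.0129, 0.2192]
orientation: [-180.0, -0.0, 174.1]
force: [1.1, 0.2, 1.7]
opening: 0.0006
```

```bash
python3 - <<'E'
from h import *
o,s,Q=look('w7'); print(o['tool_pos'],o['force'],o['clock'])
s=snapshot('scene'); save('sc7',s['frame'][100:300,200:400],3)
E
```

```text
[0.49152141 0.01291832 0.21923844] [1.12301091 0.24046411 1.65839464] 11.35
```

View pics/sc7.png

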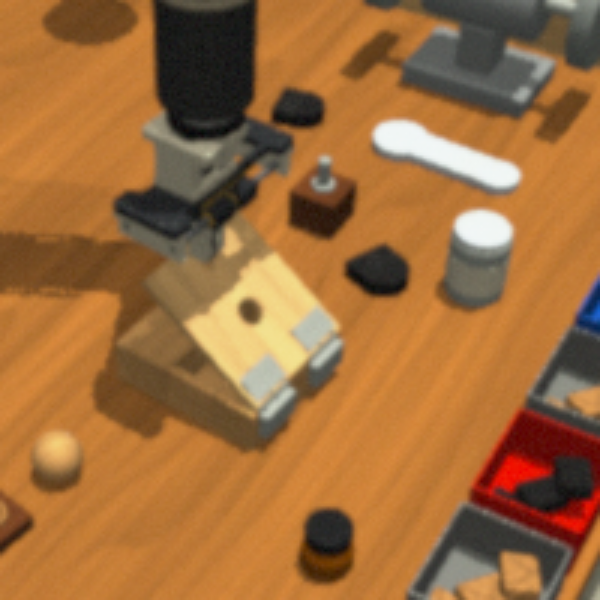

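Call:
{"api": "play_rows", "payload": {
  "series": [
    [0,0.007,0,0.009,0],
    [0,0.013,0,0.018,0],
    [0,0.018,0,0.027,0],
    [0,0.023,0,0.037,0],
    [0,0.027,0,0.047,0],
    [0,0.03,0,0.057,0],
    [0,0.033,0,0.068,0],
    [0,0.0335,0,0.0735,0],
    [0,0.034,0,0.079,0],
    [0,0.035,0,0.084,0]
  ]
}}

```text
clock: 12.45
tool_pos: [0.4576, 0.0165, 0.1355]
orientation: [-180.0, 0.0, 174.1]
force: [0.1, -0.7, -0.9]
opening: 0.0001
```

Call:
{"api": "play_rows", "payload": {
  "series": [
    [0,0,0,0.003,0],
    [0,0,0,0.005,0],
    [0,0,0,0.006,0]
  ]
}}

```text
clock: 12.75
tool_pos: [0.4574, 0.0165, 0.1298]
orientation: [-180.0, -0.0, 174.1]
force: [0.0, 1.1, 0.4]
opening: 0.0003
```

Call:
{"api": "play_rows", "payload": {
  "series": [
    [0,0,0,0.0007,0],
    [0,0,0,0.0014,0],
    [0,0,0,0.002,0]
  ]
}}

```text
clock: 13.05
tool_pos: [0.4575, 0.0165, 0.1283]
orientation: [180.0, 0.0, 174.1]
force: [-4.0, 0.6, 11.7]
opening: 0.0006
```

```bash
python3 - <<'E'
from h import *
o,s,Q=look('w8'); print(o['tool_pos'],o['force'],o['clock'])
s=snapshot('side'); Q=cloud(s); save('sd8',s['frame'])
yaw=np.radians(-5.8); ex=np.array([np.cos(yaw),np.sin(yaw)]); ey=np.array([-ex[1],ex[0]]); O=np.array([.527,.0093])
X=(Q[...,:2]-O)@ex; Y=(Q[...,:2]-O)@ey; Z=Q[...,2]
m=(abs(Y)<.07)&(X>-.08)&(X<.06)&(Z>.05)&(Z<.075)
A=np.c_[X[m],np.ones(m.sum())]; c=np.linalg.lstsq(A,Z[m],rcond=None)[0]; print('lid slope',c,m.sum())
E
```

```text
[0.4575373  0.01646959 0.12825345] [-4.02454962  0.58329314 11.67503517] 13.05
lid slope [0.00753576 0.06391028] 556
```

View pics/sd8.png

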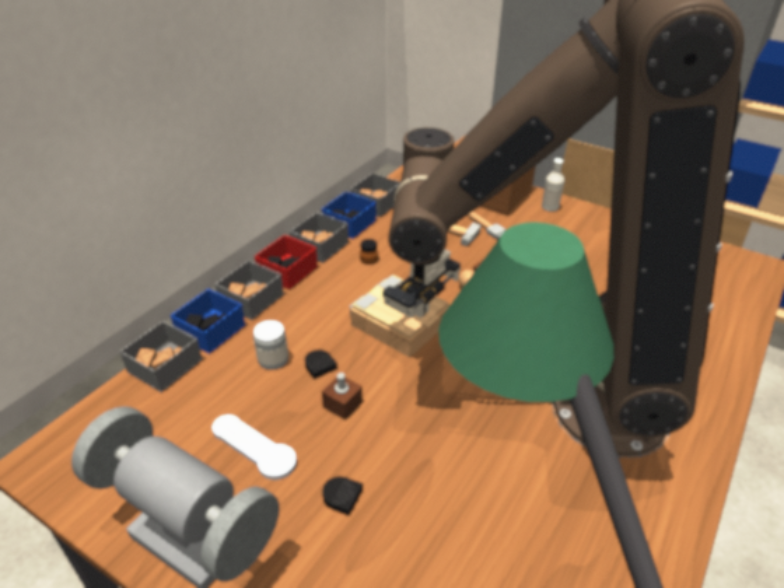

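The lid is shut flat with 11.7 N on the fingers. I'll hold briefly, then rise and look at the lid hole and the pin.

Call:
{"api": "play_rows", "payload": {
  "series": [
    [0,0,0,0,0],
    [0,0,0,0,0],
    [0,0,0,-0.01,0],
    [0,-0.01,0,-0.03,0],
    [0,-0.03,0,-0.06,0],
    [0,-0.05,0,-0.085,0],
    [0,-0.06,0,-0.095,0],
    [0,-0.06,0,-0.095,0],
    [0,-0.06,0,-0.095,0]
  ]
}}

```text
clock: 14.05
tool_pos: [0.5164, 0.0102, 0.2226]
orientation: [180.0, -0.0, 174.1]
force: [-0.1, -0.8, -0.5]
opening: 0.0003
```

```bash
python3 - <<'E'
from h import *
o,s,Q=look('w9'); print(o['tool_pos'],o['orientation'],o['force'],o['clock'])
E
```

```text
[0.51637066 0.01016984 0.22256751] [ 1.79989136e+02 -3.58540068e-02  1.74079059e+02] [-0.14327911 -0.82750485 -0.5049423 ] 14.05
```

View pics/w9.png

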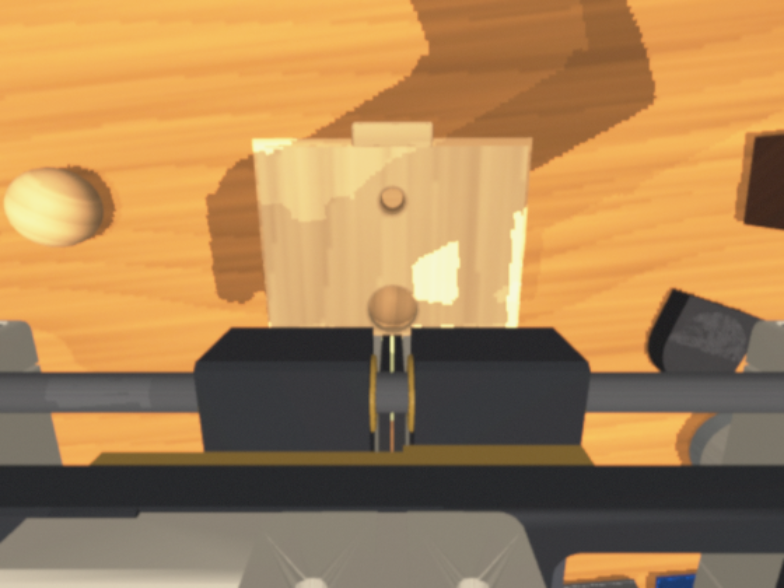

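The lid is shut, with the knob visible through the window at (392,305) and the lid hole at (392,199).

```bash
cat >> h.py <<'E'
def pxt(s,u,v,z):
    K=s['mtx']; M=s['tool_from_camera']
    d=np.array([(u-K[0,2])/K[0,0],-(v-K[1,2])/K[1,1],-1]); w=M[:3,:3]@d; return M[:3,3]+w*(z-M[2,3])/w[2]
E
python3 - <<'E'
from h import *
o,s=pickle.load(open('w9.pkl','rb')); Qt=cloud(s,np.eye(4)); Q=cloud(s,tool_T(o))
L=Qt[105:220,195:365]; z=L[...,2]; zt=np.nanmedian(z); print('lid tool z',zt,'->',o['tool_pos'][2]-zt)
ok=abs(z-zt)<.004; A=np.c_[L[ok][:,:2],np.ones(ok.sum())]; print('plane',np.linalg.lstsq(A,L[ok][:,2],rcond=None)[0])
g=s['frame'][128:158,262:298]
cv2.imwrite('pics/hole9.png',cv2.resize(cv2.cvtColor(g,cv2.COLOR_RGB2BGR),None,fx=16,fy=16,interpolation=cv2.INTER_CUBIC))
E
```

```text
lid tool z 0.16132015441176098 -> 0.06124735447758134
plane [0.00055429 0.00033141 0.16126896]
```

View pics/hole9.png

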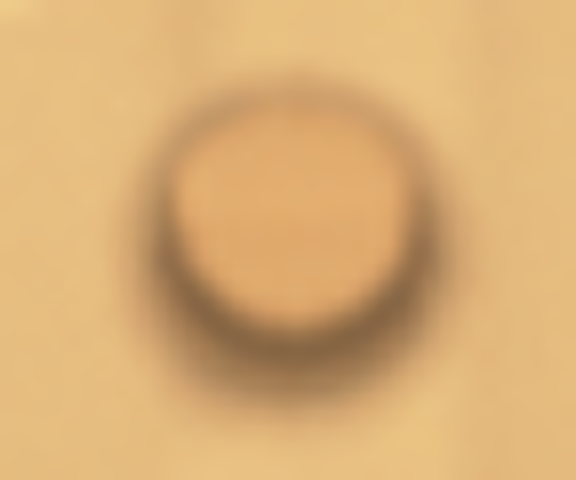

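```bash
python3 - <<'E'
from h import *
o,s=pickle.load(open('w9.pkl','rb'))
p=pxt(s,279.8,142.8,.1613); print('lid hole tool',p,'world',tool_T(o)@np.r_[p,1])
go(.50,.293,.2226,174.1)
E
```

```text
lid hole tool [ 0.05482729 -0.00017738  0.1613    ] world [0.46172034 0.01569001 0.06130182 1.        ]
TCP [0.516  0.0101 0.2222] rpy [-1.7999e+02 -8.0000e-02  1.7409e+02] F [-0.71 -0.23 -0.63] open 0.0006 t 14.1
shift [ 0.045   0.2797 -0.0004] spin -0.01 rows50 6.0
```

Call:
{"api": "play_rows", "payload": {
  "series": [
    [50,0.004,0.02,0,0],
    [50,0.01,0.06,0,0],
    [50,0.017,0.105,0,0],
    [50,0.025,0.15,0,0],
    [50,0.032,0.195,0,0],
    [50,0.039,0.235,0,0],
    [50,0.043,0.265,0,0],
    [50,0.045,0.28,0,0],
    [50,0.045,0.28,0,0],
    [50,0.045,0.28,0,0]
  ]
}}

```text
clock: 15.1
tool_pos: [0.5003, 0.2928, 0.2221]
orientation: [-179.9, -0.1, 174.1]
force: [-0.1, -0.3, -0.6]
opening: 0.0436
```

```bash
python3 - <<'E'
from h import *
o,s,Q=look('w10'); print(o['tool_pos'],o['orientation'],o['opening'],o['clock'])
E
```

```text
[0.50030102 0.29276172 0.22211151] [-1.79922580e+02 -6.79486305e-02  1.74138050e+02] 0.04359773806616833 15.1
```

View pics/w10.png

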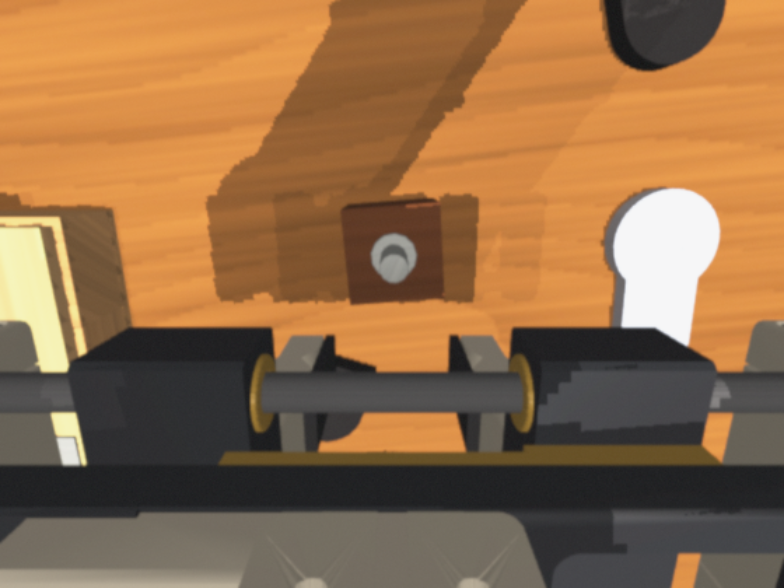

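```bash
python3 - <<'E'
from h import *
o,s=pickle.load(open('w10.pkl','rb')); Qt=cloud(s,np.eye(4)); zT=o['tool_pos'][2]+.00116
H=zT-Qt[...,2]  # height
h=(abs(H-.050)<.003)&(abs(Qt[...,1])<.05)&(Qt[...,0]>-.03)&(Qt[...,0]<.09); print('holder',h.sum(),np.median(H[h]),cv2.minAreaRect(Qt[h][:,:2].astype(np.float32)))
f=(abs(H-.055)<.0015)&(abs(Qt[...,1])<.03); print('flange',f.sum(),cv2.minEnclosingCircle(Qt[f][:,:2].astype(np.float32)))
t=(H>.083)&(H<.095)&(abs(Qt[...,1])<.02)&(Qt[...,0]>-.02)&(Qt[...,0]<.06); print('top',t.sum(),np.median(H[t]),Qt[t].mean(0),cv2.minEnclosingCircle(Qt[t][:,:2].astype(np.float32)))
save('pin10',s['frame'][130:230,230:330],6)
E
```

```text
holder 3927 0.04993867985593664 ((0.02120332419872284, 0.0005638562142848969), (0.06008236110210419, 0.060209017246961594), 85.82991027832031)
flange 384 ((0.021401844918727875, 0.0005899296957068145), 0.013910305686295033)
top 362 0.08882067002872907 [0.02181677 0.0005801  0.1346313 ] ((0.021305520087480545, 0.0006149504333734512), 0.008070711977779865)
```

View pics/pin10.png

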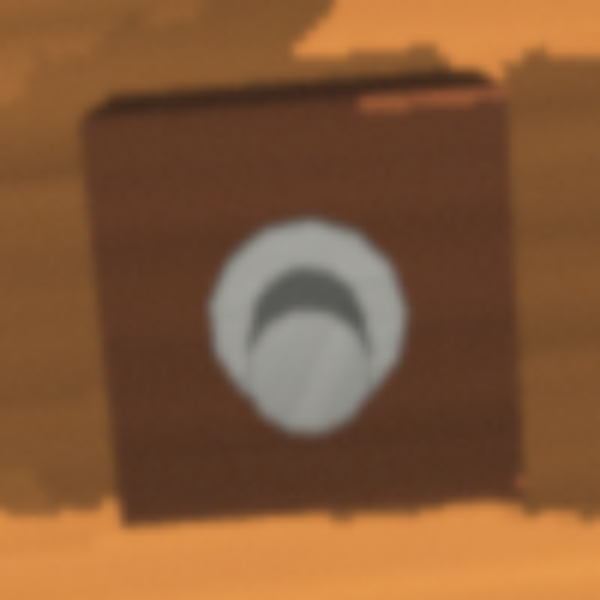

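Call:
{"api": "play_rows", "payload": {
  "series": [
    [50,0.01,0.0003,0,0],
    [50,0.0213,0.0006,0.015,0],
    [50,0.0213,0.0006,0.045,0],
    [50,0.0213,0.0006,0.075,0],
    [50,0.0213,0.0006,0.092,0],
    [50,0.0213,0.0006,0.099,0],
    [50,0.0213,0.0006,0.099,0],
    [10,0.0213,0.0006,0.099,0],
    [10,0.0213,0.0006,0.099,0],
    [10,0.0213,0.0006,0.099,0]
  ]
}}

```text
clock: 16.15
tool_pos: [0.4802, 0.2966, 0.1249]
orientation: [179.9, 0.1, 174.1]
force: [-0.0, 0.3, 0.3]
opening: 0.0251
```

Call:
{"api": "play_rows", "payload": {
  "series": [
    [10,0,0,0,0],
    [10,0,0,0,0],
    [10,0,0,0,0],
    [10,0,0,0,0]
  ]
}}

```text
clock: 16.55
tool_pos: [0.48, 0.2964, 0.1244]
orientation: [180.0, 0.0, 174.1]
force: [-2.4, 0.2, 6.1]
opening: 0.0156
```

```bash
python3 -c "
from h import *
go(.5,.29,.25)"
```

```text
TCP [0.48   0.2964 0.1244] rpy [1.7998e+02 3.0000e-02 1.7413e+02] F [-2.35  0.25  6.12] open 0.0156 t 16.55
shift [-0.0206 -0.0043 -0.1256] spin 0 rows50 3.0
```

Call:
{"api": "play_rows", "payload": {
  "series": [
    [10,0,0,-0.004,0],
    [10,0,0,-0.012,0],
    [10,0,0,-0.025,0],
    [10,0,0,-0.045,0],
    [10,0,0,-0.07,0],
    [10,0,0,-0.09,0],
    [10,0,0,-0.105,0],
    [10,0,0,-0.11,0],
    [10,0,0,-0.11,0]
  ]
}}

```text
clock: 17.45
tool_pos: [0.48, 0.2964, 0.235]
orientation: [179.9, 0.1, 174.1]
force: [-0.2, -0.3, -0.6]
opening: 0.0152
```

```bash
python3 -c "
from h import *
look('w11')
go(.4619,.0159,.235,174.15)"
```

```text
TCP [0.4797 0.2961 0.234 ] rpy [179.97  -0.   174.11] F [-0.1  -0.28 -0.84] open 0.0153 t 17.5
shift [-0.0111 -0.2806 -0.0011] spin -0.04 rows50 6.0
```

View pics/w11.png

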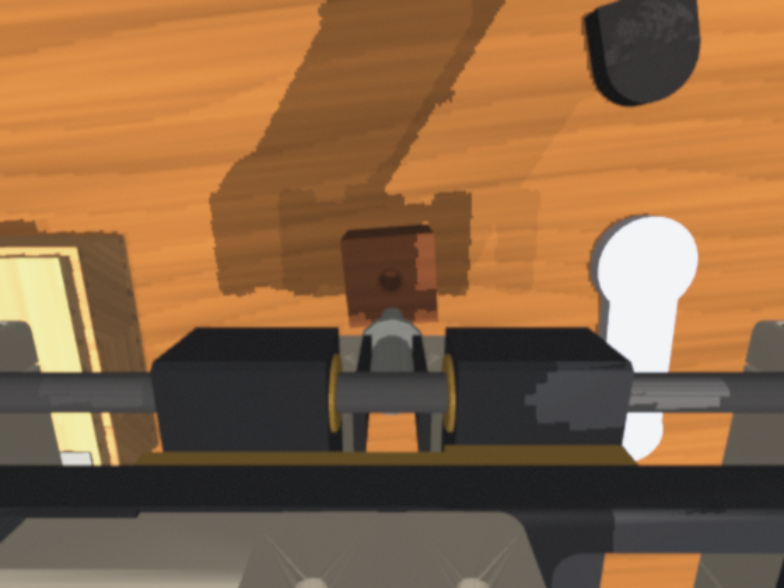

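Call:
{"api": "play_rows", "payload": {
  "series": [
    [10,-0.001,-0.015,0,0],
    [10,-0.003,-0.045,0,0],
    [10,-0.005,-0.085,0,0],
    [10,-0.006,-0.125,0,0],
    [10,-0.007,-0.165,0,0],
    [10,-0.008,-0.205,0,0],
    [10,-0.009,-0.24,0,0],
    [10,-0.01,-0.265,0,0],
    [10,-0.011,-0.28,0,0],
    [10,-0.011,-0.2806,0,0]
  ]
}}

```text
clock: 18.5
tool_pos: [0.4609, 0.0138, 0.233]
orientation: [-180.0, -0.1, 174.0]
force: [0.1, -0.1, -1.4]
opening: 0.0154
```

Call:
{"api": "play_rows", "payload": {
  "series": [
    [10,0,0,0,0],
    [10,0,0,0,0]
  ]
}}

```text
clock: 18.7
tool_pos: [0.4619, 0.0163, 0.2335]
orientation: [-180.0, -0.0, 174.1]
force: [-0.2, -0.1, -1.2]
opening: 0.0151
```

```bash
python3 - <<'E'
from h import *
o,s,Q=look('w12'); Qt=cloud(s,np.eye(4)); print(o['tool_pos'],o['orientation'],o['opening'],o['clock'],o['force'])
save('p12',s['frame'][120:270,220:340],5)
zl=np.nanmedian(Qt[120:190,200:250,2]); print('lid z',zl)
# pin points: tool z between .04 and .125, |y|<.016
m=(Qt[...,2]>.05)&(Qt[...,2]<.14)&(abs(Qt[...,1])<.016); v,u=np.nonzero(m)
for r in range(v.min(),v.max()+1,2):
    k=np.nonzero(m[r])[0]
    if len(k)>2: print(r,k.min(),k.max(),np.round(Qt[r,k.min(),1],4),np.round(Qt[r,k.max(),1],4),'mid',np.round(np.median(Qt[r,k],0),4))
E
```

```text
[0.46194432 0.01625026 0.2335202 ] [-1.79985153e+02 -3.11203927e-02  1.74124264e+02] 0.015146807375794548 18.7 [-0.20864521 -0.10915796 -1.22094865]
lid z 0.2338295220841052
221 275 284 -0.0036 0.0026 mid [ 0.0059 -0.0005  0.1101]
223 273 286 -0.0049 0.004 mid [ 0.0055 -0.0005  0.1069]
225 272 287 -0.0056 0.0047 mid [ 0.0052 -0.0005  0.1038]
227 271 287 -0.0052 0.0038 mid [ 0.0143 -0.0005  0.0732]
229 267 292 -0.0075 0.0065 mid [ 0.0137 -0.0005  0.0714]
231 265 294 -0.0086 0.0076 mid [ 0.0128 -0.0005  0.0708]
233 262 297 -0.0104 0.0094 mid [ 0.0116 -0.0005  0.0708]
235 260 299 -0.0114 0.0105 mid [ 0.0104 -0.0005  0.071 ]
237 259 300 -0.012 0.011 mid [ 0.0092 -0.0005  0.0709]
239 250 310 -0.0159 0.0156 mid [ 0.0098 -0.0002  0.0662]
241 250 311 -0.0156 0.0159 mid [0.0092 0.0001 0.0648]
243 249 311 -0.0159 0.0155 mid [ 0.0096 -0.0005  0.0611]
245 249 312 -0.0157 0.0158 mid [0.0098 0.0001 0.0578]
247 248 312 -0.0159 0.0155 mid [ 0.0098 -0.0002  0.0552]
249 257 302 -0.0116 0.0107 mid [ 0.0084 -0.0005  0.0558]
251 258 299 -0.011 0.0091 mid [ 0.0078 -0.0007  0.0548]
253 264 295 -0.0082 0.0073 mid [ 0.0075 -0.0005  0.0528]
255 264 295 -0.0082 0.0073 mid [ 0.0064 -0.0041  0.053 ]
257 264 295 -0.0082 0.0072 mid [ 0.0055 -0.0004  0.0526]
259 264 295 -0.0082 0.0073 mid [ 0.0046 -0.0066  0.0522]
261 264 295 -0.0082 0.0073 mid [ 0.0037 -0.0005  0.0517]
```

View pics/p12.png

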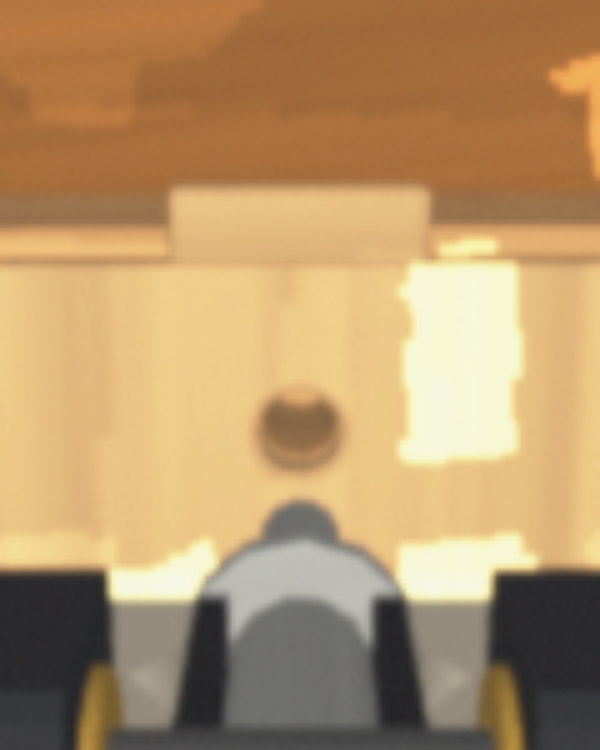

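```bash
python3 - <<'E'
from h import *
o,s=pickle.load(open('w12.pkl','rb')); Qt=cloud(s,np.eye(4))
L=Qt[190:215,285:330].reshape(-1,3); zl=np.nanmedian(L[:,2]); print(zl)
for v in (204.5,205,205.5): print(pxt(s,279.6,v,zl))
# darkness-based centroid of hole
g=cv2.cvtColor(s['frame'],cv2.COLOR_RGB2GRAY)[190:220,265:295].astype(float)
gs=cv2.resize(g,None,fx=8,fy=8,interpolation=cv2.INTER_CUBIC)
_,b=cv2.threshold(gs.astype(np.uint8),0,255,cv2.THRESH_BINARY_INV+cv2.THRESH_OTSU)
n,lab,st,ce=cv2.connectedComponentsWithStats(b)
for i in range(1,n): print(st[i],ce[i], 265+st[i][0]/8+st[i][2]/16-.44,190+st[i][1]/8+st[i][3]/16-.44)
# flange circle fit: top points
m=(abs(Qt[...,2]-.0708)<.0006)&(abs(Qt[...,1])<.02); 
# outer edge per col of flange
E=[]
for u in range(262,298):
    r=np.nonzero(m[:,u])[0]
    if len(r): E.append(Qt[r.min(),u,:2])
E=np.array(E); from scipy.optimize import least_squares
r=least_squares(lambda p:np.hypot(E[:,0]-p[0],E[:,1]-p[1])-.014,[0,0],loss='soft_l1',f_scale=.0003); print('flange centre',r.x,np.median(abs(r.fun)),len(E))
E
```

```text
0.17225224742379033
[ 0.00113565 -0.00042569  0.17225225]
[ 0.00068284 -0.00042644  0.17225225]
[ 0.00022963 -0.00042719  0.17225225]
[   50    74   138   122 13594] [118.56010004 133.90826835] 279.435 206.435
flange centre [ 0.00024967 -0.00045689] 0.00028293754692293796 36
```

Both hole and pin sit at tool (≈0.2 mm, -0.4 mm), so they are aligned within about 0.5 mm. Lowering.

Call:
{"api": "play_rows", "payload": {
  "series": [
    [10,0,0,0.008,0],
    [10,0,0,0.02,0],
    [10,0,0,0.033,0],
    [10,0,0,0.044,0],
    [10,0,0,0.05,0],
    [10,0,0,0.05,0],
    [10,0,0,0.05,0]
  ]
}}

```text
clock: 19.45
tool_pos: [0.4623, 0.0161, 0.184]
orientation: [-180.0, 0.0, 174.1]
force: [-0.4, -0.5, -0.9]
opening: 0.0152
```

```bash
python3 - <<'E'
from h import *
o,s,Q=look('w13'); print(o['tool_pos'],o['orientation'],o['opening'],o['clock'],o['force'])
save('p13',s['frame'][120:270,220:340],5)
E
```

```text
[0.46226144 0.01611106 0.18397171] [-1.79990913e+02  2.49391874e-03  1.74134649e+02] 0.015202290797600543 19.45 [-0.40516661 -0.50228831 -0.8898933 ]
```

View pics/p13.png

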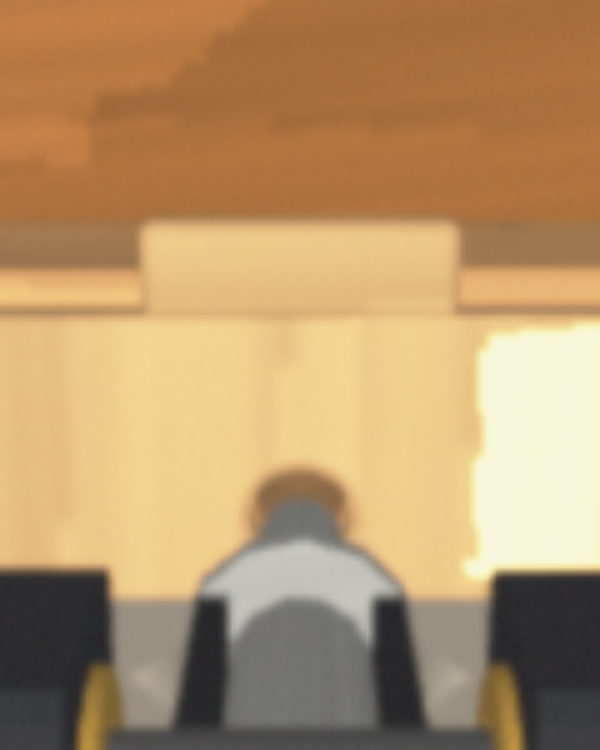

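```bash
python3 - <<'E'
from h import *
o,s=pickle.load(open('w13.pkl','rb'))
for v in (212.5,213.5): print(pxt(s,279.6,v,.1223))
E
```

```text
[ 0.00838736 -0.00041098  0.1223    ]
[ 0.00764266 -0.00041222  0.1223    ]
```

Call:
{"api": "play_rows", "payload": {
  "series": [
    [10,0,0,0.003,0],
    [10,0,0,0.006,0],
    [10,0,0,0.009,0],
    [10,0,0,0.012,0],
    [10,0,0,0.012,0]
  ]
}}

```text
clock: 20.0
tool_pos: [0.4618, 0.0158, 0.1714]
orientation: [-180.0, -0.0, 174.1]
force: [-0.2, 0.4, -0.9]
opening: 0.015
```

Call:
{"api": "play_rows", "payload": {
  "series": [
    [10,0,0,0.002,0],
    [10,0,0,0.004,0],
    [10,0,0,0.006,0],
    [10,0,0,0.009,0],
    [10,0,0,0.012,0],
    [10,0,0,0.012,0]
  ]
}}

```text
clock: 20.6
tool_pos: [0.4618, 0.0159, 0.1594]
orientation: [-180.0, -0.0, 174.1]
force: [0.2, -0.9, -0.3]
opening: 0.0154
```

Foot is at about 43 mm, well into the lower hole with no force. Continuing to just above home (TCP ≈ 0.137).

Call:
{"api": "play_rows", "payload": {
  "series": [
    [10,0,0,0.005,0],
    [10,0,0,0.01,0],
    [10,0,0,0.014,0],
    [10,0,0,0.017,0],
    [10,0,0,0.019,0],
    [10,0,0,0.02,0],
    [10,0,0,0.02,0]
  ]
}}

```text
clock: 21.3
tool_pos: [0.462, 0.016, 0.1398]
orientation: [-180.0, -0.0, 174.1]
force: [0.1, -0.1, 0.0]
opening: 0.0153
```

Call:
{"api": "play_rows", "payload": {
  "series": [
    [10,0,0,0.001,0],
    [10,0,0,0.002,0],
    [10,0,0,0.0025,0],
    [10,0,0,0.0025,0]
  ]
}}

```text
clock: 21.7
tool_pos: [0.462, 0.016, 0.1373]
orientation: [180.0, -0.0, 174.1]
force: [0.1, -0.4, -0.1]
opening: 0.0154
```

Call:
{"api": "play_rows", "payload": {
  "series": [
    [10,0,0,0.0005,0],
    [10,0,0,0.001,0],
    [10,0,0,0.001,0]
  ]
}}

```text
clock: 22.0
tool_pos: [0.4622, 0.016, 0.1369]
orientation: [-180.0, 0.0, 174.1]
force: [-2.4, -0.4, 5.8]
opening: 0.0154
```

Call:
{"api": "play_rows", "payload": {
  "series": [
    [10,0,0,0.0005,0],
    [10,0,0,0.001,0],
    [10,0,0,0.001,0]
  ]
}}

```text
clock: 22.3
tool_pos: [0.4622, 0.016, 0.1367]
orientation: [-180.0, 0.0, 174.2]
force: [-6.0, 0.5, 16.4]
opening: 0.0151
```

Call:
{"api": "play_rows", "payload": {
  "series": [
    [10,0,0,-0.0003,0],
    [10,0,0,-0.0004,0],
    [10,0,0,-0.0004,0],
    [10,0,0,-0.0004,0]
  ]
}}

```text
clock: 22.7
tool_pos: [0.4622, 0.016, 0.1368]
orientation: [180.0, 0.0, 174.1]
force: [-4.8, 0.1, 12.0]
opening: 0.0157
```

```bash
python3 - <<'E'
from h import *
o,s,Q=look('w14'); print(o['tool_pos'],o['orientation'],o['opening'],o['clock'],o['force'])
Qt=cloud(s,np.eye(4)); save('p14',s['frame'][120:270,220:340],5)
m=(Qt[...,2]>.05)&(Qt[...,2]<.09)&(abs(Qt[...,1])<.005)
for r in range(222,262,3):
    k=m[r]; 
    if k.any(): print(r,np.round(np.median(Qt[r,k],0),4))
print('lid z tool',np.nanmedian(Qt[195:222,220:255,2]), 'exp', o['tool_pos'][2]-.0625+.00116)
sc=snapshot('scene'); Q=cloud(sc); save('sc14',sc['frame'][100:300,150:400],3)
yaw=np.radians(-5.8); ex=np.array([np.cos(yaw),np.sin(yaw)]); ey=np.array([-ex[1],ex[0]]); O=np.array([.527,.0093])
X=(Q[...,:2]-O)@ex; Y=(Q[...,:2]-O)@ey; Z=Q[...,2]
m=(abs(Y)<.07)&(X>-.085)&(X<.06)&(Z>.057)&(Z<.068); A=np.c_[X[m],np.ones(m.sum())]; print('lid slope',np.linalg.lstsq(A,Z[m],rcond=None)[0],m.sum())
print(get_obs()['force'])
E
```

```text
[0.46220306 0.01600859 0.13678269] [1.79996939e+02 3.68316984e-02 1.74141785e+02] 0.015684447867935786 22.7 [-4.80000782  0.0830633  11.97114715]
222 [0.0165 0.0001 0.0754]
225 [0.0146 0.0001 0.0756]
228 [0.0143 0.0001 0.0715]
231 [0.0129 0.0001 0.0705]
234 [ 0.0111 -0.0002  0.0705]
237 [0.0093 0.0001 0.0706]
240 [0.0082 0.0001 0.069 ]
243 [0.0083 0.0001 0.0643]
246 [ 0.0082 -0.0002  0.0603]
249 [ 0.0081 -0.0002  0.0566]
252 [0.0083 0.     0.0523]
255 [0.007  0.0038 0.0515]
lid z tool 0.07560893774339408 exp 0.07544268980785718
lid slope [0.00364716 0.06274609] 1232
[-4.95213872  0.49207954 13.75164458]
```

View pics/p14.png

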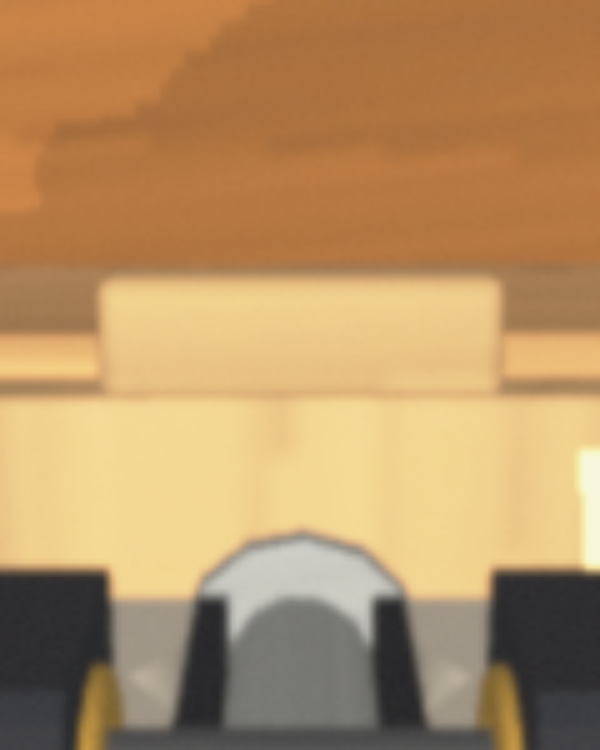

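View pics/sc14.png

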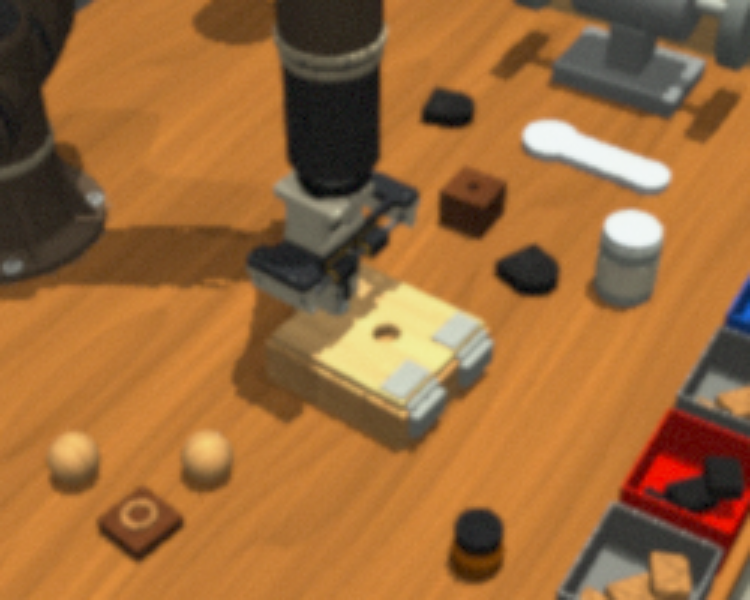

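The flange top is 5.1 mm above the lid face, so the flange is fully home. The lid is flat and the bystanders look untouched. A short hold to confirm the push is steady, then hand in.

Call:
{"api": "play_rows", "payload": {
  "series": [
    [10,0,0,0,0],
    [10,0,0,0,0],
    [10,0,0,0,0],
    [10,0,0,0,0],
    [10,0,0,0,0]
  ]
}}

```text
clock: 23.3
tool_pos: [0.4622, 0.016, 0.1368]
orientation: [180.0, 0.0, 174.1]
force: [-4.7, 0.4, 13.1]
opening: 0.0152
```

```bash
python3 - <<'E'
from h import *
o=get_obs(); print(o['tool_pos'],o['force'],o['opening'],o['clock'])
if 5<o['force'][2]<25 and o['opening']>.013: print(close_job())
E
```

```text
[0.46218467 0.01599189 0.1367842 ] [-4.70928646  0.44827858 13.05088384] 0.015162308687497468 23.3
the job is handed in; nothing more can be done
None
```

The job is handed in at 23.3 s on the robot's clock; no verdict was reported. I took the smallest knob (about 39.5 mm measured) from its stand and lowered it into the ring seat. I then let it go, swung the lid shut from behind and pushed the pin home. I finished still gripping the pin and pressing down.

What the last checks showed:
- **Knob:** within about 0.5 mm of its seat when released, with its centre about 29.7 mm above the bench. With the lid shut it was still visible through the window, but I did not measure its position again.
- **Lid:** flat. The last wrist-camera fit gave a slope of about 0.0005. The fixed scene camera gave 0.0036 and the side camera 0.0075; both read less precisely at that distance. All three are below the 0.02 rad limit.
- **Pin:** the flange top is 5.1 mm above the lid face, which matches the flange's thickness, so it is fully home. The fingers are closed on it at about 15 mm.
- **Push:** steady at about 12–14 N down, a little above the 10 N you asked for. There is also a sideways force of about 5 N along x, which I left as it was.
- **Bystanders:** they look unmoved in the last scene picture, but I did not measure them.

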